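# Slide a roll ring home on a curved storage rod

### The arm

A 7-joint arm with a two-finger parallel gripper is mounted at the origin on the work surface. World frame = base frame: x ahead of the robot, y to its left, z up, the work surface at z = 0. Lengths are in mm, angles in rad, forces in N, time in s.
With the tool pointing down it reaches from about 400 to 875 mm from the base axis. Payload 6.5 kg.
Tool frame: the origin (TCP) lies at the very end of the fingers, on their centre line; the grasp point (between the pads) lies 19 mm behind it; z points along the fingers, y is the line along which they close (so a half turn about z gives the same grasp; the last joint's range is limited). The gripper opens to 88 mm and grips with 3 to 60 N. Pads are 18 mm wide; open, the fingers measure 123 mm over their backs; the gripper's body (75 mm by 187 mm) begins 45 mm behind the grasp point.
Start: joints at [-1.201, 0.536, -0.004, 1.538, 0.003, 1.067, -0.071], TCP at [274.382, 589.241, 238.716] pointing down, gripper open.
Joint ranges: [-2.7, 2.7], [-0.37, 2.16], [-1.27, 1.26], [0.24, 2.4], [-1.31, 4.45], [0.19, 1.91], [-2.76, 2.76]. Speed limits (rad/s): [2.39, 2.39, 3.14, 3.14, 3.14, 3.14, 3.14].

### API

Orientations are given as a 3x3 rotation matrix whose columns are the frame's x, y, z axes.
In Python, from bench import manip gives the robot as it stands.
- The arm moves only by the tool arm_command, never from a script. Its argument "series" is a list that holds one entry, the list of rows, each a list of 7 numbers: the turn, a rotation vector about the world's x, y, z in degrees, then the shift along the world's x, y, z in m, then the opening, from -1 (shut) to 1 (fully open), so that 0 is half open. In form: [[[ax, ay, az, dx, dy, dz, fingers], ...]]. A call has 1 to 20 rows; each row is the pose to reach, as a shift and turn from the pose commanded when the call began; what a row does not reach only later rows make up. A row lasts 1/10 s, in which the tool goes at most 50 mm and 8.59 degrees, less where a joint would pass 70% of its speed; a pose out of reach is approached as far as the arm can. A call with a gripper value outside its range is refused whole. The fingers move at their own pace and stop on an object; "squeeze" is the grip in N (left out, the last holds). Time passes only in rows, so rows that repeat a pose let the fingers close. It gives the time, the measured TCP pose, the force, the opening and the grip force at its end, in the units of the state.
- manip.sense(): the state, without advancing time (a new reading comes with each control period).
- manip.grab_frame(name): name is "scene" or "top" or "wrist"; returns the picture (420x560x3 uint8, red, green, blue); there is no depth.
- manip.get_calibration(name): a dict with "mtx" (3x3 intrinsics, pixels), "k1" (the pictures are not rectified: a ray, as slopes to the right and down, at radius r is drawn at 1 + k1 r^2 times it, then the intrinsics apply), "T" (4x4, takes a point from camera to world coordinates). Camera axes: x right, y down, z forward; pixel columns grow to the right and rows downward; lengths in mm; the calibration is good to about 2 mm. A picture is of the moment at which its call begins: read the wrist's pose just before it. get_calibration takes no time and is no camera call; for the wrist camera it gives the pose at the moment of the call.
- manip.sign_off(): hands the job in; it is judged then, once.
The state is a dict: "clock": time; "joint_positions": joint angles; "dq": joint speeds; "joint_torque": joint torques, N m; "position": TCP position; "tcp_rot": TCP orientation; "contact_force": force on the tool from outside, world axes, zero at the start; "torque": the same for the moment, N m; "opening": opening from 0.0 (shut) to 1.0 (fully open); "finger_force": force on a finger pad.
Only numpy, scipy, OpenCV 4.12 (cv2) and the standard library are available. Lean on these libraries where they do the work, as an engineer would, in place of code of your own. Each camera call takes 0.05 s, during which the arm holds its last target. There are 200 camera calls.

### The job

Lift the steel ring with the blue band out of its wooden cradle, thread it over the free end of the curved storage rod, and slide it round the bend, turning it with the rod, until it sits against the red stop collar; leave it hanging there at rest. The rod's bow is not quite level, so feel your way round gently: do not force or jam the ring on the rod or push the rod with the gripper, and leave the other things where they are.

Things in the scene. Friction and masses are not known exactly. Their poses are not given: they have to be found in the camera images.
- ring: the ring to store: bright steel, 64 mm outside diameter (68 over the 7 mm wide blue band round the middle of its rim), bore 21 mm, 15 mm thick between flat faces, 0.27 to 0.45 kg. Origin at the bore's centre, x along the bore. Stands on edge in a cradle, bore level. Room to pinch it from above across its flat faces, over the bore: 21.5 mm of radial depth
- spare: another ring of the same size in dark steel without band, in the other cradle; leave it. Origin and axes as for the ring
- cradle_a: fixed plywood cradle, foot 70 x 90 mm, that holds the blue-banded ring on edge between two cheeks (30 mm tall, 20 mm apart inside; ring centre 42 mm above the table). Origin under its centre; x along the ring's bore. Either cradle may be the nearer one
- cradle_b: the same kind of cradle, holding the dark spare ring
- stand: fixed grey stand with a curved steel rod 16 mm thick. Origin on the table below the collar's face. Set level, the rod's axis is an arc 130 mm above the table: radius 130 mm, 100 degrees, centre at x -83.6, y -99.6 mm in the stand's frame, from the collar face (0, 0) bulging to +x (46 mm at y -99.6) to the free end (0, -199.2). z up. Ring on rod: 2.5 mm play all round, dry
- post: fixed grey post, 28 mm thick, that carries the rod with its red stop collar (26 mm diameter, 12 mm thick). Origin NOT on the post but at the centre of the collar's face, on the rod's axis, 130 mm above the table; x level, out of the face along the rod (which slopes up to 0.25 rad with its roll). A seated ring's centre is 7.5 mm out. The post stands 35 mm behind the face, its top 9 mm above the axis. A ring left there stays
- tip (a point): end of the rod's axis at its free end, 130 mm above the table whatever the roll; the round nose stands 8 mm further out. Axes as for the stand. Out of the free end the rod points along (-0.766, -0.643) in the stand's x, y, give or take its slope
- bow (a point): middle of the arc as if the rod were level; along the stand's y there. The rod is usually clamped rolled about the straight line between its two ends, up to 0.32 rad either way, so that here it runs up to 15 mm above or below this point, elsewhere in proportion to its x in the stand's frame. No reading gives the roll: see or feel it. The clamp does not give
- oilcan: yellow plastic bottle, 52 mm diameter, 130 mm tall, bystander. Origin under its centre
- roll: dark grooved steel roll, 76 mm diameter, 45 mm tall, bystander. Origin under its centre
- wrench: spanner lying flat, bystander
Not all that is in view belongs to the job. Leave any green or purple look-alike of the ring alone.

How it is judged (in metres and radians):
On the way, in this order (a step that is already met when the one before it is completed fails the run):
1. the ring is threaded on the free end of the rod (distance between ring and tip below 0.015 m), for 0.05 s.
2. the ring is at the middle of the bow, turned to follow the rod (distance between ring and bow below 0.026 m and angle between the x axis of ring and the y axis of stand, either way round below 0.35 rad), for 0.05 s.
At the end, for the whole second after the job is handed in: the ring hangs on the rod, released and at rest, its centre between 4 and 11.5 mm in front of the collar's face, along the post's x (its own half thickness is 7.5 mm), within 6 mm of the rod's axis sideways, 6 mm above to 7 mm below it, its bore axis within 0.5 rad of the post's x (x of ring in the frame of post between 0.004 and 0.0115 m and y of ring in the frame of post between -0.006 and 0.006 m and z of ring in the frame of post between -0.007 and 0.006 m and angle between the x axis of ring and the x axis of post, either way round below 0.5 rad and linear speed of ring below 0.02 m/s and angular speed of ring below 0.2 rad/s); the robot touches nothing.
It fails at once if the ring was forced on the rod or stand (over 15 N) (contact force between ring and stand above 15 N).
It fails at once if the gripper pushed on the rod or stand (over 15 N) (contact force between any of the arm, the fingers and stand above 15 N).
It fails at once if another thing was pushed or knocked about (moved over 20 mm) (distance of any of spare, oilcan, roll, wrench from where it was at the start of the episode above 0.02 m).
It also fails if it takes over 72 s, if anything falls off the work surface, if the arm or the gripper's body presses on something with over 40 N, if the wrist force passes 120 N, or if a joint passes its speed limit or range.

## Working session

There is one attempt and no reset: what is moved stays moved. The work goes in short steps, Python scripts to look and compute and a tool call to move; the robot and the scene stay as the last step left them, time stands still between calls to the robot, and variables do not carry over. Pictures are saved under pics/ and viewed, at most 10 in all, crops included, and the job is handed in when it is done.

Besides the shell and the picture viewer there is one more tool, called by a JSON object that holds its "api" and its "payload", one argument or row to a line. arm_command: Moves the arm, as the interface text tells. Its arguments: {"type":"object","properties":{"series":{"type":"array"},"squeeze":{"type":"number"}},"required":["series"]}

```bash
mkdir -p pics; ls; cat > h.py <<'E'
import numpy as np, cv2
from bench import manip
def snap(n,f):
    c=manip.get_calibration(n); im=np.ascontiguousarray(manip.grab_frame(n)[:,:,::-1]); cv2.imwrite('pics/'+f,im); return im,c
def ray(c,u,v):
    k=np.array(c['mtx'],float); T=np.array(c['T'],float)
    p=cv2.undistortPoints(np.array([[[u,v]]],float),k,np.array([c['k1'],0,0,0,0.]))[0,0]
    d=T[:3,:3]@[p[0],p[1],1]; return T[:3,3],d/np.linalg.norm(d)
def atz(c,u,v,z):
    o,d=ray(c,u,v); return o+d*(z-o[2])/d[2]
def proj(c,P):
    k=np.array(c['mtx'],float); T=np.array(c['T'],float)
    q=(np.atleast_2d(P)-T[:3,3])@T[:3,:3]
    return cv2.projectPoints(q.reshape(-1,1,3),np.zeros(3),np.zeros(3),k,np.array([c['k1'],0,0,0,0.]))[0][:,0]
E
python3 - <<'E'
from h import *
a,c=snap('top','top0.png');b,d=snap('scene','scene0.png')
import json
json.dump({'top':{k:np.array(v).tolist() for k,v in c.items()},'scene':{k:np.array(v).tolist() for k,v in d.items()}},open('cal.json','w'))
print(c,d); print(manip.sense())
cv2.imwrite('pics/both.png',np.vstack([a,b])[:, :])
E
```

```text
pics
{'mtx': array([[434.90562508,   0.        , 279.71022516],
       [  0.        , 434.90562508, 207.60041092],
       [  0.        ,   0.        ,   1.        ]]), 'k1': -0.08540140071626091, 'T': array([[ 1.89069259e-02, -9.83150413e-01,  1.81818021e-01,
         3.59795925e+02],
       [-9.99775530e-01, -1.68517866e-02,  1.28416359e-02,
        -1.21983924e+02],
       [-9.56130113e-03, -1.82020004e-01, -9.83248341e-01,
         1.16749333e+03],
       [ 0.00000000e+00,  0.00000000e+00,  0.00000000e+00,
         1.00000000e+00]])} {'mtx': array([[415.88015448,   0.        , 280.30285227],
       [  0.        , 415.88015448, 209.91246732],
       [  0.        ,   0.        ,   1.        ]]), 'k1': -0.0872909276675101, 'T': array([[ 2.51234422e-01,  6.36991580e-01, -7.28781855e-01,
         1.35906561e+03],
       [ 9.67924246e-01, -1.63796937e-01,  1.90507788e-01,
        -3.27212543e+02],
       [ 1.97962122e-03, -7.53267742e-01, -6.57711024e-01,
         8.41724093e+02],
       [ 0.00000000e+00,  0.00000000e+00,  0.00000000e+00,
         1.00000000e+00]])}
{'clock': 0.1, 'joint_positions': array([-1.20121244,  0.53707933, -0.0044311 ,  1.538721  ,  0.0026141 ,
        1.06730733, -0.07116007]), 'dq': array([ 0.00075441,  0.00054145, -0.00103612, -0.00469244, -0.0011421 ,
        0.00126837,  0.00019625]), 'joint_torque': array([ 1.89500643e-03, -5.72081673e+01,  9.93306264e-01, -2.52230984e+01,
       -5.62441559e-02,  1.34130384e-02,  2.23897274e-05]), 'position': array([274.17312719, 588.76132489, 237.95473704]), 'tcp_rot': array([[-9.06586675e-01,  4.22019351e-01, -5.18683319e-04],
       [ 4.22019650e-01,  9.06585575e-01, -1.41748841e-03],
       [-1.27976725e-04, -1.50397066e-03, -9.99998861e-01]]), 'contact_force': array([-0.00347878,  0.32185116,  0.34888947]), 'torque': array([ 0.00826745, -0.03542862,  0.0367904 ]), 'finger_force': 0.0, 'opening': 1.000469703610784}
```

View pics/top0.png

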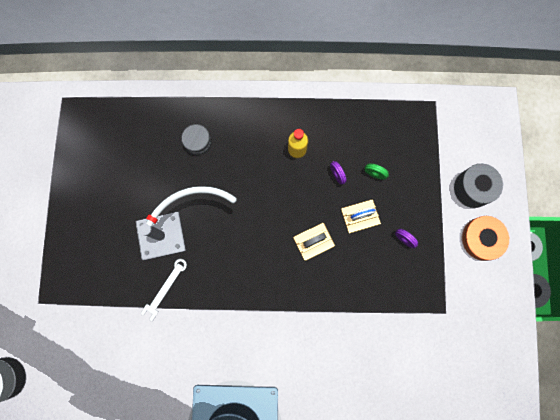

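View pics/scene0.png

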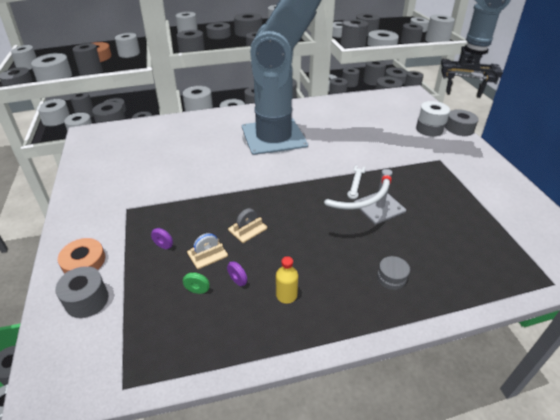

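Top view: the blue-banded ring is at (362,215) and the dark spare at (314,240). Look-alikes are purple at (338,172) and (405,238) and green at (376,171). The rod runs from the red collar at (152,219) to the free end at (236,200). By the description I choose (362,215). I'll check it in a close crop together with the rod.

```bash
python3 - <<'E'
import cv2,numpy as np
t=cv2.imread('pics/top0.png');s=cv2.imread('pics/scene0.png')
f=lambda im,x,y,w,h,k:cv2.resize(im[y:y+h,x:x+w],None,fx=k,fy=k,interpolation=cv2.INTER_CUBIC)
# top stand x4: 130..250 x180..255 ; top ring x6
A=f(t,130,180,120,70,4);B=f(t,335,193,53,47,6)[:280,:318]
C=f(s,310,160,120,70,4);D=f(s,183,225,53,47,6)[:280,:318]
cv2.imwrite('pics/crop.png',np.vstack([np.hstack([A,B]),np.hstack([C,D])]))
E
```

```text
(no output)
```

View pics/crop.png

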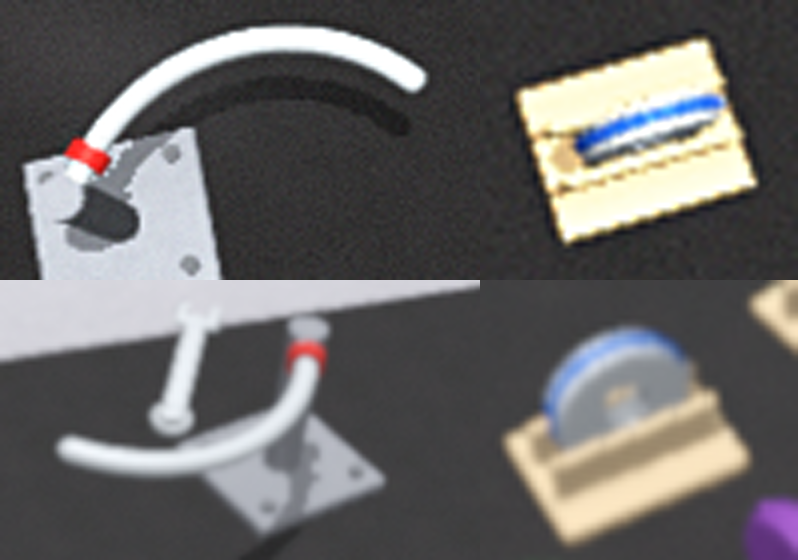

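The choice is confirmed: it is bright steel with a blue band. Now I'll fit the ring pose and the rod's pose and roll from both views.

```bash
cat > fit.py <<'E'
from h import *
import json
from scipy.optimize import least_squares
cal=json.load(open('cal.json')); R,H=130.,50*np.pi/180
def arc(th,p):  # th from -50deg (tip) to +50deg(collar); p: sx,sy,yaw,roll
    x=-83.564+R*np.cos(th); y=-99.6+R*np.sin(th)
    P=np.stack([x*np.cos(p[3]),y,130+x*np.sin(p[3])],-1)
    c,s=np.cos(p[2]),np.sin(p[2])
    return P@np.array([[c,s,0],[-s,c,0],[0,0,1]])+[p[0],p[1],0]
if __name__=='__main__':
    ims={n:cv2.imread(f'pics/{n}0.png').astype(float) for n in('top','scene')}
    ends={'top':((154.2,217),(236.5,200.5)),'scene':((387,182),(324.5,202))}
    a=[atz(cal['top'],*ends['top'][i],130) for i in(0,1)]
    d=a[0]-a[1]; yaw0=np.arctan2(d[1],d[0])-np.pi/2
    print('ends',a,np.linalg.norm(d),yaw0)
    ths=np.linspace(-.8,.75,26)
    def res(p,full=False):
        r=[]
        for n in ims:
            c=cal[n];P=proj(c,arc(ths,p));Q=proj(c,arc(ths+.01,p));t=Q-P;t/=np.linalg.norm(t,axis=1)[:,None];N=np.stack([-t[:,1],t[:,0]],1)
            o=np.linspace(-8,8,65);S=(P[:,None]+o[None,:,None]*N[:,None]).astype(np.float32)
            g=cv2.remap(ims[n].min(2).astype(np.float32),S[...,0],S[...,1],cv2.INTER_LINEAR)
            w=np.clip(g-(185 if n=='top' else 165),0,30)*(abs(o)<8)
            m=(w*o).sum(1)/(w.sum(1)+1e-6); m[w.sum(1)<20]=0
            r.append(np.clip(m,-4,4))
            th=np.array([H,-H]);E=proj(c,arc(th,p));tip=arc(np.array([-H-8/R]),p)
            r.append(.7*(E[0]-ends[n][0]));r.append(.7*(proj(c,tip)[0]-ends[n][1]))
        return r if full else np.concatenate(r)
    best=None
    for r0 in(-.25,-.1,.1,.25):
        f=least_squares(res,[a[0][0],a[0][1],yaw0,r0],diff_step=[1e-3,1e-3,3e-3,3e-3],x_scale=[1,1,.01,.01],loss='soft_l1')
        print(r0,f.cost,f.x)
        if best is None or f.cost<best.cost:best=f
    p=best.x
    for q in res(p,True):print(np.round(q,1))
    print('collar,tip,bow-rod',arc(np.array([H,-H,0]),p))
    np.save('rod.npy',p)
    # ring
    al=np.linspace(0,2*np.pi,360,endpoint=False);xs=np.linspace(-3.5,3.5,8)
    A,X=np.meshgrid(al,xs);nl=np.stack([0*A,np.cos(A),np.sin(A)],-1).reshape(-1,3);pl=np.stack([X,34*np.cos(A),34*np.sin(A)],-1).reshape(-1,3)
    def stat(uv):
        C=np.cov(uv.T);w,v=np.linalg.eigh(C);v=v[:,1]; return uv.mean(0),np.arctan2(v[1],v[0]),np.sqrt(w)
    obs={}
    for n,(x,y,w,h) in {'top':(335,193,53,47),'scene':(183,225,53,47)}.items():
        im=ims[n];m=(im[...,0]-im[...,2]>50);q=np.zeros_like(m);q[y:y+h,x:x+w]=m[y:y+h,x:x+w]
        v,u=np.nonzero(q);obs[n]=stat(np.stack([u,v],1).astype(float));print(n,len(u),obs[n])
    g=atz(cal['top'],*obs['top'][0],74)
    def rr(p,pr=False):
        c,s=np.cos(p[2]),np.sin(p[2]);M=np.array([[c,-s,0],[s,c,0],[0,0,1]]);W=pl@M.T+[p[0],p[1],42];Nn=nl@M.T;out=[]
        for n in obs:
            o=np.array(cal[n]['T'])[:3,3];k=(Nn*(o-W)).sum(1);vis=(k>0)&(W[:,2]>35)
            # area weight ~ resample: repeat by foreshortening
            wt=k[vis]/k[vis].max();uv=proj(cal[n],W[vis]);mu=(uv*wt[:,None]).sum(0)/wt.sum()
            C=np.cov(uv.T,aweights=wt);v=np.linalg.eigh(C)[1][:,1];an=np.arctan2(v[1],v[0])
            out+=list(mu-obs[n][0])
            if n=='top': out.append(20*np.sin(an-obs[n][1]))
        return np.array(out)
    f=least_squares(rr,[g[0],g[1],1.8],x_scale=[1,1,.05],diff_step=1e-3)
    print('ring',f.x,rr(f.x)); np.save('ring.npy',f.x)
E
python3 fit.py
```

```text
ends [array([523.06375604, 197.46517582, 130.        ]), array([567.44121336,  -2.7631303 , 130.        ])] 205.08713585602166 0.2181086058995083
-0.25 4.713303707500785 [ 5.24418709e+02  2.00597257e+02  2.30453484e-01 -7.45432004e-02]
-0.1 4.73060396609785 [ 5.24861356e+02  2.00458290e+02  2.26907239e-01 -7.83904101e-02]
0.1 9.398748125232478 [5.24453961e+02 2.00401010e+02 2.29337392e-01 2.10144830e-02]
0.25 5.033389615935109 [ 5.25501053e+02  2.00135705e+02  2.20839175e-01 -5.02131027e-02]
[ 0.2  0.2  0.2  0.1  0.1  0.1  0.1  0.1 -0.1 -0.1 -0.1 -0.1  0.1 -0.
 -0.1 -0.1 -0.  -0.1  0.  -0.   0.  -0.   0.  -0.   0.1  0.1]
[-0.9 -0.4]
[-1.   0.7]
[-0.7 -0.6 -0.5 -0.5 -0.4 -0.2 -0.2 -0.1 -0.7 -0.6 -0.4  0.5  0.8  0.8
  0.9 -0.3 -0.5 -0.3 -0.1  0.   0.1  0.7  0.1  0.2  0.2  0.2]
[-1.  -0.6]
[-0.5 -0.7]
collar,tip,bow-rod [[524.42039398 200.58304334 130.00011996]
 [569.91496987   6.67700432 130.00011996]
 [592.25206679 114.20780149 126.54171679]]
top 65 (array([362.41538462, 212.46153846]), np.float64(2.84109959151851), array([0.80894574, 7.38670395]))
scene 62 (array([202.61290323, 238.16129032]), np.float64(2.64707305087708), array([1.88475474, 7.26140307]))
ring [ 5.56380607e+02 -3.24095300e+02  2.86648899e-01] [-0.67368588 -0.29993089  0.12014947 -0.75423532 -0.32937182]
```

{"api": "arm_command", "payload": {
  "series": [
    [[0, 0, 0, 0.226, -0.489, 0.1, 0], [0, 0, 0, 0.226, -0.489, 0.1, 0], [0, 0, 0, 0.226, -0.489, 0.1, 0], [0, 0, 0, 0.226, -0.489, 0.1, 0], [0, 0, 0, 0.226, -0.489, 0.1, 0], [0, 0, 0, 0.226, -0.489, 0.1, 0], [0, 0, 0, 0.226, -0.489, 0.1, 0], [0, 0, 0, 0.226, -0.489, 0.1, 0], [0, 0, 0, 0.226, -0.489, 0.1, 0], [0, 0, 0, 0.226, -0.489, 0.1, 0], [0, 0, 0, 0.226, -0.489, 0.1, 0], [0, 0, 0, 0.226, -0.489, 0.1, 0], [0, 0, 0, 0.226, -0.489, 0.1, 0], [0, 0, 0, 0.226, -0.489, 0.1, 0]]
  ]
}}

```text
clock: 1.5
position: [499.6, 101.7, 338.2]
tcp_rot: [[-0.907, 0.42, -0.001], [0.42, 0.907, 0.0], [0.001, -0.0, -1.0]]
contact_force: [1.0, -0.8, -0.1]
opening: 0.5
finger_force: 0.0
```

```bash
python3 - <<'E'
from h import *
from fit import arc
im,c=snap('wrist','w1.png')
import pickle;pickle.dump(c,open('w1.pkl','wb'))
s=manip.sense();print(s['position'],s['clock'],s['contact_force']);print(c['T'])
p=np.load('rod.npy')
for q in (p,p+[0,0,0,.15]):
    print(np.round(proj(c,arc(np.linspace(-.87,.87,8),q))).tolist())
for u,v in proj(c,arc(np.linspace(-.87,.87,30),p)): cv2.circle(im,(int(u),int(v)),1,(0,0,255),-1)
cv2.imwrite('pics/w1o.png',im)
E
```

```text
[499.52265782 101.98580026 338.15703829] 1.55 [-0.0949698  -0.16620987  0.61962226]
[[ 4.20152178e-01  8.62229884e-01  2.82898876e-01  4.25725236e+02]
 [ 9.07453065e-01 -3.98855839e-01 -1.32071781e-01  1.35824958e+02]
 [-1.04036793e-03  3.12207699e-01 -9.50013300e-01  4.84683528e+02]
 [ 0.00000000e+00  0.00000000e+00  0.00000000e+00  1.00000000e+00]]
[[232.0, 259.0], [257.0, 260.0], [282.0, 256.0], [305.0, 246.0], [326.0, 232.0], [343.0, 213.0], [356.0, 190.0], [363.0, 163.0]]
[[232.0, 259.0], [257.0, 261.0], [282.0, 258.0], [306.0, 249.0], [327.0, 234.0], [344.0, 214.0], [356.0, 190.0], [363.0, 163.0]]
```

View pics/w1o.png

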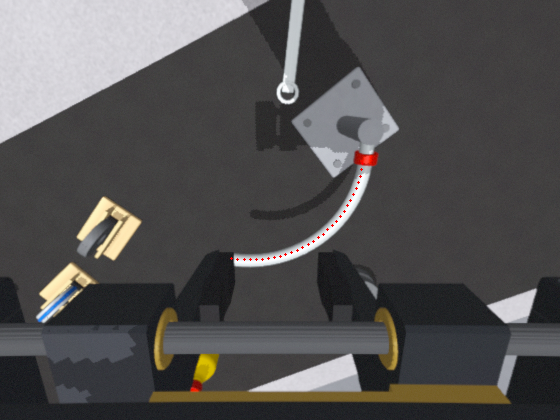

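{"api": "arm_command", "payload": {
  "series": [
    [[-12.6, -27.2, 0, -0.02, -0.01, -0.095, 0], [-12.6, -27.2, 0, -0.02, -0.01, -0.095, 0], [-12.6, -27.2, 0, -0.02, -0.01, -0.095, 0], [-12.6, -27.2, 0, -0.02, -0.01, -0.095, 0], [-12.6, -27.2, 0, -0.02, -0.01, -0.095, 0], [-12.6, -27.2, 0, -0.02, -0.01, -0.095, 0], [-12.6, -27.2, 0, -0.02, -0.01, -0.095, 0]]
  ]
}}

```text
clock: 2.25
position: [480.1, 91.4, 243.7]
tcp_rot: [[-0.787, 0.42, 0.453], [0.364, 0.908, -0.209], [-0.498, 0.001, -0.867]]
contact_force: [0.7, -0.4, 0.5]
opening: 0.502
finger_force: 0.0
```

```bash
python3 - <<'E'
from h import *
from fit import arc
im,c=snap('wrist','w2.png')
import pickle;pickle.dump(c,open('w2.pkl','wb'))
s=manip.sense();print(s['position'],s['clock'])
p=np.load('rod.npy')
for k,q in ((2,p),(0,p+[0,0,0,.1])):
  for u,v in proj(c,arc(np.linspace(-.87,.87,30),q)): im[int(v),int(u)]=(0,0,255) if k else (0,200,0)
cv2.imwrite('pics/w2o.png',im)
E
```

```text
[480.64696239  90.89480594 244.02128601] 2.3
```

View pics/w2o.png

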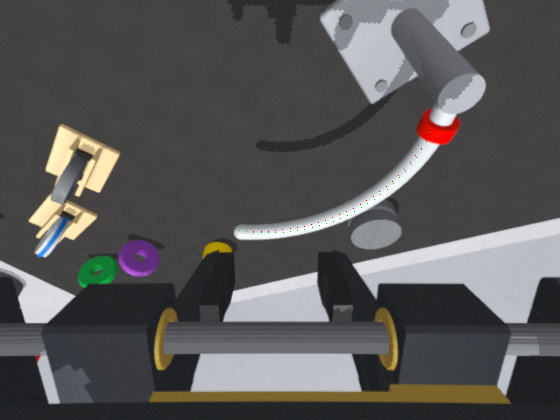

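```bash
cat > fit2.py <<'E'
from h import *
from fit import arc,cal,H,R
import pickle
from scipy.optimize import least_squares
C={'top':cal['top'],'scene':cal['scene'],'w1':pickle.load(open('w1.pkl','rb')),'w2':pickle.load(open('w2.pkl','rb'))}
F={'top':'top0','scene':'scene0','w1':'w1','w2':'w2'}
I={n:cv2.imread(f'pics/{F[n]}.png').astype(np.float32) for n in C}
nose={'top':(236.5,200.5),'scene':(324.5,202),'w2':(233.5,232.5)}
ths=np.linspace(-.84,.8,40); p0=np.load('rod.npy')
col=lambda p:arc(np.array([H]),p)[0]+6*(arc(np.array([H]),p)-arc(np.array([H-.001]),p))[0]/.13
red={}
for n in C:
    u,v=proj(C[n],col(p0)[None])[0].astype(int);im=I[n];m=(im[...,2]>110)&(im[...,1]<70);m2=np.zeros_like(m);m2[v-22:v+22,u-22:u+22]=m[v-22:v+22,u-22:u+22]
    y,x=np.nonzero(m2);red[n]=np.array([x.mean(),y.mean()]);print(n,len(x),red[n],(u,v))
def cen(n,P,t):
    N=np.stack([-t[:,1],t[:,0]],1);o=np.linspace(-12,12,97)
    S=(P[:,None]+o[None,:,None]*N[:,None]).astype(np.float32)
    g=cv2.remap(I[n].min(2),S[...,0],S[...,1],cv2.INTER_LINEAR)
    m=np.full(len(P),np.nan);w=m.copy()
    for i,r in enumerate(g):
        pk=np.percentile(r[24:73],90);k=r>.62*pk
        j=np.argmax(k*(40-abs(np.arange(97)-48))); 
        if not k[j]:continue
        a=b=j
        while a>0 and k[a-1]:a-=1
        while b<96 and k[b+1]:b+=1
        m[i]=(o[a]+o[b])/2;w[i]=o[b]-o[a]
    return m,w
def res(q,full=False):
    p=q[:4];r=[];D={}
    for i,n in enumerate(C):
        c=dict(C[n]);T=np.array(c['T'],float).copy();T[:3,3]+=q[4+3*i:7+3*i];c['T']=T
        z=arc(ths,p);dist=np.linalg.norm(z-T[:3,3],axis=1);wexp=16*c['mtx'][0][0]/dist
        P=proj(c,z);t=proj(c,arc(ths+.01,p))-P;t/=np.linalg.norm(t,axis=1)[:,None]
        m,w=cen(n,P,t);mm=dist/c['mtx'][0][0]
        ok=(w>.7*wexp)&(w<1.3*wexp)&~np.isnan(m);D[n]=np.round(np.where(ok,m*mm,9),1)
        r.append(np.where(ok,np.nan_to_num(m)*mm,0)/.7)
        r.append((proj(c,col(p)[None])[0]-red[n])*mm.mean()/1.5)
        if n in nose: r.append((proj(c,arc(np.array([-H-8/R]),p))[0]-nose[n])*mm.mean()/1.5)
    r.append(q[4:]/1.5/.25)   # stronger than one sample: shared by 40
    return D if full else np.concatenate(r)
for r0 in(-.2,0,.2):
    f=least_squares(res,np.r_[p0[:3],r0,np.zeros(12)],diff_step=1e-3,x_scale=np.r_[1,1,.01,.02,np.ones(12)],loss='soft_l1',max_nfev=60)
    # finite differences: use absolute steps through x_scale-free polish
    print(r0,round(f.cost,2),np.round(f.x,3))
    if r0==-.2 or f.cost<b.cost:b=f
for n,v in res(b.x,True).items():print(n,v.tolist())
np.save('rod.npy',b.x[:4]);print(arc(np.array([H,-H,0]),b.x[:4]))
E
python3 fit2.py
```

```text
top 36 [151.38888889 218.16666667] (np.int64(151), np.int64(218))
scene 13 [387.23076923 178.61538462] (np.int64(385), np.int64(179))
w1 261 [365.62068966 158.65900383] (np.int64(363), np.int64(157))
w2 760 [435.11184211 130.08289474] (np.int64(434), np.int64(125))
-0.2 171.23 [ 5.25845e+02  2.01911e+02  2.33000e-01 -1.22000e-01  9.00000e-03
  1.22000e-01  1.00000e-02 -3.40000e-02 -4.90000e-02 -2.60000e-02
 -2.60000e-02 -1.70000e-02 -1.30000e-02 -1.02000e-01  1.39000e-01
 -1.08000e-01]
0 130.61 [ 5.24152e+02  2.00868e+02  2.30000e-01  0.00000e+00 -6.90000e-02
  2.60000e-02 -1.60000e-02 -3.40000e-02 -7.00000e-02 -1.20000e-02
 -4.70000e-02 -2.50000e-02 -2.30000e-02 -7.80000e-02 -1.80000e-02
 -7.80000e-02]
0.2 455.31 [ 5.24382e+02  2.00746e+02  2.31000e-01  2.00000e-01 -9.00000e-03
  3.00000e-03 -3.00000e-03 -5.00000e-03 -1.00000e-02 -4.00000e-03
 -5.00000e-03 -4.00000e-03 -5.00000e-03 -1.00000e-02 -5.00000e-03
 -1.30000e-02]
top [0.6, 0.6, 0.3, 0.6, 0.3, 0.3, 0.3, 0.0, 0.3, -0.3, -0.3, -0.3, -0.9, -0.9, -1.2, -1.2, -1.2, -1.2, -0.9, -1.3, -1.6, -1.3, -1.3, -1.6, -1.6, -1.6, -1.3, -1.3,
[... 155 characters left out ...]
 0.7, 9.0, 9.0, 9.0, 9.0, 9.0, 9.0, 9.0, 9.0, 9.0, 9.0, 1.0, 1.0, 1.4, 1.8, 1.8, 1.8, 1.1, 1.1, 1.1, 0.4, 0.4, 0.4, 0.7, 0.7]
w1 [1.0, 1.3, 1.1, 1.0, 0.8, 0.5, 0.5, 0.2, 0.2, 0.0, 0.0, -0.3, -0.3, -0.5, -0.5, -0.6, -0.5, -0.6, -0.6, -0.8, -0.5, -0.6, -0.3, -0.3, -0.3, -0.2, -0.2, 0.0, 0.0, 0.3, 0.3, 0.5, 0.6, 0.9, 0.9, 1.1, 1.4, 1.8, 2.6, 2.0]
w2 [2.5, 2.1, 1.6, 1.3, 0.9, 0.7, 0.3, 0.0, -0.3, -0.5, -0.8, -0.9, -1.2, -1.3, -1.4, -1.6, -1.6, -1.8, -1.7, -1.8, -1.8, -1.8, -1.8, -1.6, -1.5, -1.4, -1.4, -1.1, -1.0, -0.7, -0.6, -0.4, 0.0, 0.4, 0.6, 0.9, 1.4, 1.6, 2.0, 2.3]
[[524.15348371 200.85356284 129.99999991]
 [569.60682445   6.93785378 129.99999991]
 [592.0923441  114.49332874 130.00246417]]
```

```bash
python3 - <<'E'
s=open('fit2.py').read()
i=s.index("for r0 in(");j=s.index("for n,v in res(b.x")
s=s[:i]+'''sc=np.r_[1,1,.01,.03,np.ones(12)]
b=None
for r0 in(-.15,0,.15):
    x0=np.r_[p0[:3],r0,np.zeros(12)];g=lambda y:res(x0+sc*(y-20))
    f=least_squares(g,np.full(16,20.),diff_step=.015,loss='soft_l1',max_nfev=80);f.x=x0+sc*(f.x-20)
    print(r0,round(f.cost,2),np.round(f.x,3))
    if b is None or f.cost<b.cost:b=f
'''+s[j:]
open('fit2.py','w').write(s)
E
python3 fit2.py
```

```text
top 36 [151.38888889 218.16666667] (np.int64(151), np.int64(218))
scene 13 [387.23076923 178.61538462] (np.int64(385), np.int64(179))
w1 261 [365.62068966 158.65900383] (np.int64(363), np.int64(157))
w2 760 [435.11184211 130.08289474] (np.int64(434), np.int64(125))
-0.15 32.14 [ 5.25591e+02  2.01252e+02  2.33000e-01 -1.17000e-01  1.01900e+00
  4.25000e-01  9.00000e-02  1.45700e+00 -5.03000e-01 -1.54900e+00
 -4.59000e-01 -2.83000e-01 -1.70000e-01 -2.53000e-01 -9.10000e-02
 -1.89100e+00]
0 36.96 [ 5.25840e+02  2.02221e+02  2.36000e-01 -1.14000e-01  1.70400e+00
  1.17400e+00  1.89000e-01  2.87800e+00 -5.60000e-02 -6.39000e-01
  1.92000e-01  2.64000e-01 -3.10000e-02 -1.86000e-01  5.34000e-01
 -1.26400e+00]
0.15 323.81 [ 5.24201e+02  2.00467e+02  2.33000e-01  2.26000e-01  1.68100e+00
  1.24600e+00  2.77000e-01 -2.06400e+00 -4.99000e-01  2.09200e+00
  2.20700e+00 -3.03000e-01  8.30000e-01  6.09000e-01  1.69000e-01
  8.31000e-01]
top [0.0, 0.3, 0.3, 0.3, 0.0, 0.3, -0.3, 0.0, 0.3, 0.0, 0.3, 0.3, -0.3, -0.3, -0.3, -0.3, -0.3, -0.3, 0.3, 0.3, -0.3, 0.3, -0.3, 0.0, 0.0, 0.0, -0.3, -0.3, -0.3, 0.0, 0.0, 0.0, 0.0, 0.0, 0.0, 0.0, 0.0, 0.3, 0.0, 0.3]
scene [0.0, 0.0, 0.0, 0.0, 0.0, 0.0, 0.0, 0.0, 0.0, 0.3, 0.3, 0.3, 0.3, -0.7, -1.7, 9.0, 9.0, 9.0, 9.0, 9.0, 9.0, 9.0, 9.0, 9.0, 9.0, 9.0, 9.0, -0.7, -0.4, 0.0, 0.4, 0.4, 0.4, 0.0, -0.4, -0.4, -0.4, -0.4, 0.0, 0.0]
w1 [0.3, 0.3, 0.2, 0.2, 0.2, 0.2, 0.3, 0.0, 0.0, 0.0, 0.0, 0.0, 0.0, -0.2, -0.2, -0.3, 0.0, -0.3, -0.2, -0.2, -0.2, -0.3, -0.2, -0.3, 0.0, -0.2, -0.2, -0.2, 0.0, 0.0, 0.0, 0.0, 0.2, 0.2, 0.2, 0.2, 0.2, 0.5, 1.2, 0.8]
w2 [0.4, 0.3, 0.3, 0.3, 0.3, 0.3, 0.1, 0.0, 0.0, 0.0, 0.0, 0.0, 0.0, 0.0, 0.0, -0.1, 0.0, -0.1, -0.1, -0.1, -0.1, -0.1, -0.1, -0.1, -0.1, -0.1, 0.0, 0.0, -0.1, -0.1, -0.1, 0.0, 0.0, 0.1, 0.2, 0.1, 0.3, 0.2, 0.3, 0.4]
[[525.59252756 201.23800692 130.00018852]
 [571.58277004   7.44893085 130.00018852]
 [593.45978918 114.99257594 124.56518819]]
```

```bash
cat > pl.py <<'E'
import numpy as np
from scipy.spatial.transform import Rotation as Ro
h0=np.arctan2(.42202,.906586) # start tool x = (-cos h0', ...)
def down(head):  # tool y heading in deg, pointing down
    c,s=np.cos(np.radians(head)),np.sin(np.radians(head)); return np.array([[-s,c,0],[c,s,0],[0,0,-1.]])
def go(Rc,pc,Rt,pt):
    return np.round(Ro.from_matrix(Rt@Rc.T).as_rotvec(degrees=True),2).tolist(), np.round((np.array(pt)-pc)/1000,4).tolist()
E
python3 -c "
from pl import *
Rc=Ro.from_rotvec([-12.6,-27.2,0],degrees=True).as_matrix()@down(65.04)
print(go(Rc,np.array([480.38,90.24,243.72]),down(16.4),[549,-299,240]))"
```

```text
([23.37, 20.19, -47.5], [0.0686, -0.3892, -0.0037])
```

{"api": "arm_command", "payload": {
  "series": [
    [[23.37, 20.19, -47.5, 0.0686, -0.3892, -0.0037, 0], [23.37, 20.19, -47.5, 0.0686, -0.3892, -0.0037, 0], [23.37, 20.19, -47.5, 0.0686, -0.3892, -0.0037, 0], [23.37, 20.19, -47.5, 0.0686, -0.3892, -0.0037, 0], [23.37, 20.19, -47.5, 0.0686, -0.3892, -0.0037, 0], [23.37, 20.19, -47.5, 0.0686, -0.3892, -0.0037, 0], [23.37, 20.19, -47.5, 0.0686, -0.3892, -0.0037, 0], [23.37, 20.19, -47.5, 0.0686, -0.3892, -0.0037, 0], [23.37, 20.19, -47.5, 0.0686, -0.3892, -0.0037, 0], [23.37, 20.19, -47.5, 0.0686, -0.3892, -0.0037, 0], [23.37, 20.19, -47.5, 0.0686, -0.3892, -0.0037, 0]]
  ]
}}

```text
clock: 3.4
position: [549.6, -297.7, 240.0]
tcp_rot: [[-0.284, 0.959, 0.001], [0.959, 0.284, 0.002], [0.002, 0.001, -1.0]]
contact_force: [-0.4, -0.0, -0.6]
opening: 0.499
finger_force: 0.0
```

```bash
python3 - <<'E'
from h import *
im,c=snap('wrist','w3.png')
import pickle;pickle.dump(c,open('w3.pkl','wb'))
s=manip.sense();print(s['position'],s['clock'],s['joint_positions']);print(s['tcp_rot'])
x,y,a=np.load('ring.npy')
al=np.linspace(0,np.pi,40);M=np.array([[np.cos(a),-np.sin(a),0],[np.sin(a),np.cos(a),0],[0,0,1]])
for X,r in((-3.5,34),(3.5,34),(-7.5,32),(7.5,32)):
    P=np.stack([0*al+X,r*np.cos(al),r*np.sin(al)],1)@M.T+[x,y,42]
    for u,v in proj(c,P): im[int(v),int(u)]=(0,0,255)
cv2.imwrite('pics/w3o.png',cv2.resize(im[80:330,100:460],None,fx=2.2,fy=2.2,interpolation=cv2.INTER_CUBIC))
E
```

```text
[ 549.64554841 -297.25007506  240.07650253] 3.45 [ 0.08871011  0.52628908  0.47928012  1.62966033 -0.27212939  1.05243617
  0.93696969]
[[-2.84517245e-01  9.58670612e-01  7.71350797e-04]
 [ 9.58669850e-01  2.84515631e-01  1.72465128e-03]
 [ 1.43391114e-03  1.23016378e-03 -9.99998215e-01]]
```

View pics/w3o.png

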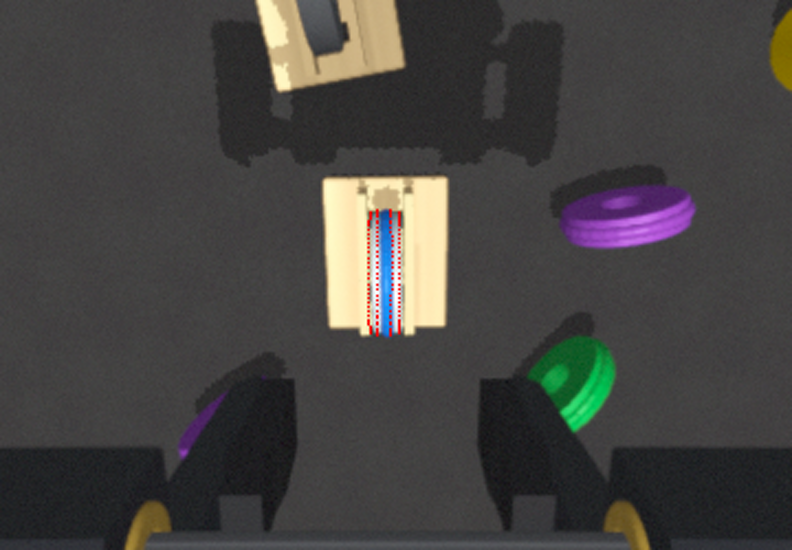

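The overlay lies on the banded ring to about a millimetre, and the ring is isolated in its cradle. I'll refine it numerically and plan the grasp.

```bash
python3 - <<'E'
from h import *
import pickle
from scipy.optimize import least_squares
c=pickle.load(open('w3.pkl','rb'));im=cv2.imread('pics/w3.png').astype(float)
m=(im[...,0]-im[...,2]>50);v,u=np.nonzero(m[150:260,240:310]);uv=np.stack([u+240,v+150],1).astype(float)
print(len(u),uv.min(0),uv.max(0),uv.mean(0))
C=np.cov(uv.T);e=np.linalg.eigh(C)[1][:,1]
al=np.radians(np.linspace(-5,185,200));X=np.linspace(-3.5,3.5,9);A,X=np.meshgrid(al,X);A=A.ravel();X=X.ravel()
def f(p,o=0):
    M=np.array([[np.cos(p[2]),-np.sin(p[2]),0],[np.sin(p[2]),np.cos(p[2]),0],[0,0,1]])
    n=np.stack([0*A,np.cos(A),np.sin(A)],1)@M.T;P=np.stack([X,34*np.cos(A),34*np.sin(A)],1)@M.T+[p[0],p[1],42]
    o=np.array(c['T'])[:3,3];q=proj(c,P[((o-P)*n).sum(1)>0])
    v0,v1=q[:,1].min(),q[:,1].max();ee=np.linalg.eigh(np.cov(q.T))[1][:,1]
    ang=np.arctan2(np.cross(e,ee),e@ee);ang=(ang+np.pi/2)%np.pi-np.pi/2
    return np.array([(q[:,0].min()+q[:,0].max()-uv[:,0].min()-uv[:,0].max())/2,(v0+v1-uv[:,1].min()-uv[:,1].max())/2,20*ang])
p=np.load('ring.npy');print(p,f(p));s=least_squares(f,p,x_scale=[1,1,.05],diff_step=1e-3);print(s.x,f(s.x));np.save('ring2.npy',s.x)
E
```

```text
334 [272. 176.] [278. 232.] [275.32934132 204.25149701]
[ 5.56380607e+02 -3.24095300e+02  2.86648899e-01] [-0.28053581 -0.33587582  0.29480056]
[ 5.56863847e+02 -3.24376180e+02  3.01940245e-01] [ 1.81330506e-10  3.58113539e-12 -8.52651283e-13]<stdin>:14: DeprecationWarning: Arrays of 2-dimensional vectors are deprecated. Use arrays of 3-dimensional vectors instead. (deprecated in NumPy 2.0)
```

{"api": "arm_command", "payload": {
  "series": [
    [[0, 0, 0.5, 0.0077, -0.0253, 0, 0], [0, 0, 0.5, 0.0077, -0.0253, -0.05, 0], [0, 0, 0.5, 0.0077, -0.0253, -0.1, 0], [0, 0, 0.5, 0.0077, -0.0253, -0.14, 0], [0, 0, 0.5, 0.0077, -0.0253, -0.165, 0], [0, 0, 0.5, 0.0077, -0.0253, -0.1815, 0], [0, 0, 0.5, 0.0077, -0.0253, -0.1815, 0], [0, 0, 0.5, 0.0077, -0.0253, -0.1815, 0], [0, 0, 0.5, 0.0077, -0.0253, -0.1815, 0]]
  ],
  "squeeze": 45
}}

```text
clock: 4.35
position: [558.0, -324.7, 60.5]
tcp_rot: [[-0.291, 0.957, 0.003], [0.957, 0.291, -0.001], [-0.002, 0.002, -1.0]]
contact_force: [-1.2, -0.5, 0.1]
opening: 0.5
finger_force: 0.0
```

{"api": "arm_command", "payload": {
  "series": [
    [[0, 0, 0, 0, 0, 0, -1], [0, 0, 0, 0, 0, 0, -1], [0, 0, 0, 0, 0, 0, -1], [0, 0, 0, 0, 0, 0, -1], [0, 0, 0, 0, 0, 0, -1], [0, 0, 0, 0, 0, 0, -1], [0, 0, 0, 0, 0, 0, -1], [0, 0, 0, 0, 0, 0, -1]]
  ],
  "squeeze": 45
}}

```text
clock: 5.15
position: [556.4, -324.5, 58.7]
tcp_rot: [[-0.29, 0.957, -0.0], [0.957, 0.29, -0.0], [0.0, -0.0, -1.0]]
contact_force: [-2.2, 0.5, 4.1]
opening: 0.081
finger_force: 44.6
```

```bash
python3 - <<'E'
from h import *
a,_=snap('wrist','w4.png');b,_=snap('scene','s4.png')
f=lambda im,x,y,w,h,k:cv2.resize(im[y:y+h,x:x+w],None,fx=k,fy=k,interpolation=cv2.INTER_CUBIC)
cv2.imwrite('pics/c4.png',np.hstack([f(a,160,180,240,240,1.66)[:398],f(b,160,185,100,100,3.98)[:398]]))
E
```

```text
(no output)
```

View pics/c4.png

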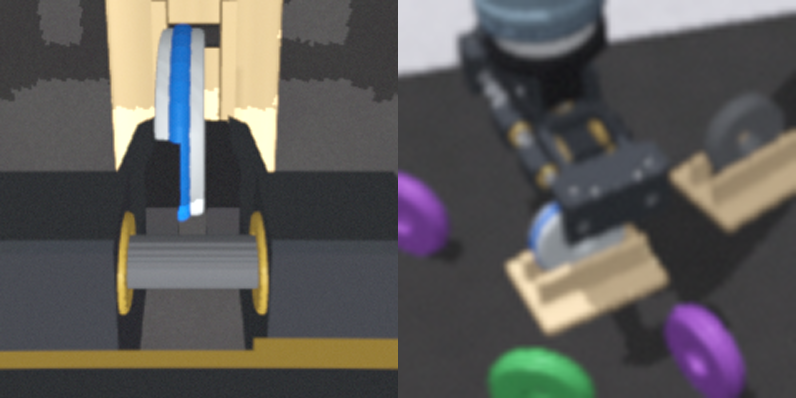

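```bash
python3 - <<'E'
from h import *
a=cv2.imread('pics/w4.png');a=a[220:360,210:350]
a=(255*(a/255.)**.45).astype(np.uint8)
cv2.imwrite('pics/c5.png',cv2.resize(a,(600,600),interpolation=cv2.INTER_CUBIC))
c=manip.get_calibration('wrist');s=manip.sense();R=np.array(s['tcp_rot']);t=np.array(s['position'])
for y in(-7.5,-3.5,3.5,7.5):
  for x in(-9,9):
    for z in(0,-19): print(y,x,z,(proj(c,t+R@[x,y,z])[0]-[210,220])*600/140)
E
```

```text
-7.5 -9 0 [222.45437283 262.83618874]
-7.5 -9 -19 [215.1869587  354.26951093]
-7.5 9 0 [220.46148957 133.75943855]
-7.5 9 -19 [212.68336728 212.32415354]
-3.5 -9 0 [254.11287238 262.84055721]
-3.5 -9 -19 [250.69663841 354.27086501]
-3.5 9 0 [253.20072062 133.76596918]
-3.5 9 -19 [249.54738995 212.3285156 ]
3.5 -9 0 [309.51432986 262.86666094]
3.5 -9 -19 [312.83690186 354.30310124]
3.5 9 0 [310.4932586  133.78910609]
3.5 9 -19 [314.05740227 212.35719972]
7.5 -9 0 [341.17574299 262.8921284 ]
7.5 -9 -19 [348.35024243 354.33859368]
7.5 9 0 [343.23560508 133.80902024]
7.5 9 -19 [350.92536849 212.38562393]
```

View pics/c5.png

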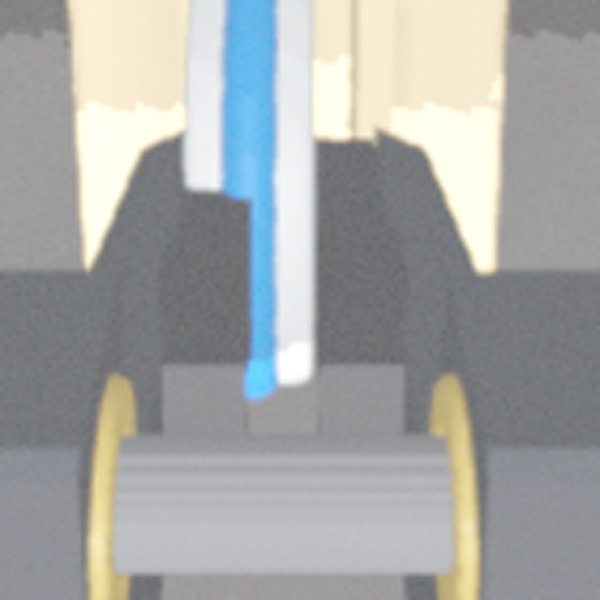

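The pads are 7 mm apart and the left pad overlaps the ring, so this is not a clean pinch. I'll reopen and close again softly.

{"api": "arm_command", "payload": {
  "series": [
    [[0, 0, 0, 0, 0, 0, -0.3], [0, 0, 0, 0, 0, 0, -0.3], [0, 0, 0, 0, 0, 0, -0.3], [0, 0, 0, 0, 0, 0, -0.3], [0, 0, 0, 0, 0, 0, -0.3]]
  ],
  "squeeze": 6
}}

```text
clock: 5.75
position: [556.7, -324.2, 58.4]
tcp_rot: [[-0.291, 0.957, 0.0], [0.957, 0.291, 0.0], [0.0, 0.0, -1.0]]
contact_force: [-0.8, -0.5, -0.3]
opening: 0.348
finger_force: 0.0
```

```bash
python3 - <<'E'
from h import *
a,c=snap('wrist','w6.png');s=manip.sense();print(s['opening'],s['finger_force'],s['contact_force'],s['position'])
m=(a[...,0].astype(float)-a[...,2]>50)
for v in range(170,320,8):
    u=np.nonzero(m[v,230:320])[0]; print(v,(u.min()+230,u.max()+230,len(u)) if len(u) else None)
p=np.load('ring2.npy');
for d in(0,):
  al=np.radians(np.arange(20,120,10));M=np.array([[np.cos(p[2]),-np.sin(p[2]),0],[np.sin(p[2]),np.cos(p[2]),0],[0,0,1]])
  P=np.stack([0*al,34*np.cos(al),34*np.sin(al)],1)@M.T+[p[0],p[1],42];print(np.round(proj(c,P),1).tolist())
E
```

```text
0.3522087435269217 0.0 [-0.22301193 -1.00836477  0.4772847 ] [ 556.72779521 -324.19687519   58.44866054]
170 None
178 None
186 None
194 None
202 (np.int64(263), np.int64(274), 12)
210 (np.int64(262), np.int64(274), 13)
218 (np.int64(262), np.int64(274), 13)
226 (np.int64(262), np.int64(274), 13)
234 (np.int64(262), np.int64(274), 13)
242 (np.int64(261), np.int64(274), 14)
250 (np.int64(261), np.int64(274), 14)
258 (np.int64(261), np.int64(274), 14)
266 (np.int64(261), np.int64(274), 14)
274 (np.int64(261), np.int64(274), 14)
282 (np.int64(262), np.int64(274), 13)
290 (np.int64(262), np.int64(274), 13)
298 (np.int64(262), np.int64(274), 13)
306 (np.int64(263), np.int64(274), 12)
314 None
[[275.5, 207.1], [275.5, 215.2], [275.5, 225.1], [275.6, 236.4], [275.6, 248.7], [275.7, 261.3], [275.8, 273.7], [275.9, 285.2], [276.0, 295.2], [276.0, 303.3]]
```

{"api": "arm_command", "payload": {
  "series": [
    [[0, 0, 0, 0, 0, 0, -0.45], [0, 0, 0, 0, 0, 0, -0.5], [0, 0, 0, 0, 0, 0, -0.55], [0, 0, 0, 0, 0, 0, -0.58], [0, 0, 0, 0, 0, 0, -0.61], [0, 0, 0, 0, 0, 0, -0.63], [0, 0, 0, 0, 0, 0, -0.64], [0, 0, 0, 0, 0, 0, -0.65], [0, 0, 0, 0, 0, 0, -0.65]]
  ],
  "squeeze": 6
}}

```text
clock: 6.7
position: [556.7, -324.3, 58.5]
tcp_rot: [[-0.291, 0.957, -0.0], [0.957, 0.291, 0.0], [0.0, -0.0, -1.0]]
contact_force: [0.5, -0.5, 0.8]
opening: 0.173
finger_force: 0.0
```

```bash
cat > q.py <<'E'
from h import *
import sys
a,c=snap('wrist',sys.argv[1]);s=manip.sense();print(s['clock'],s['opening']*88,s['finger_force'],s['contact_force'],s['position'])
m=(a[...,0].astype(float)-a[...,2]>50)
for v in range(170,330,10):
    u=np.nonzero(m[v,220:330])[0]; print(v,(u.min()+220,u.max()+220) if len(u) else None,end=' ')
E
python3 q.py w7.png
```

```text
6.75 15.470061018960564 0.0 [-0.07461271 -0.27612983  0.03823038] [ 556.70952215 -324.23426559   58.52982592]
170 None 180 None 190 None 200 (np.int64(263), np.int64(274)) 210 (np.int64(262), np.int64(274)) 220 (np.int64(262), np.int64(274)) 230 (np.int64(262), np.int64(274)) 240 (np.int64(262), np.int64(274)) 250 (np.int64(261), np.int64(274)) 260 (np.int64(262), np.int64(274)) 270 (np.int64(261), np.int64(274)) 280 (np.int64(261), np.int64(274)) 290 (np.int64(261), np.int64(274)) 300 (np.int64(262), np.int64(274)) 310 (np.int64(263), np.int64(274)) 320 None
```

```bash
python3 - <<'E'
from h import *
b,_=snap('scene','s7.png');t,_=snap('top','t7.png')
f=lambda a:(255*(a/255.)**.5).astype(np.uint8)
a=cv2.imread('pics/w7.png')[190:340,200:350]
z=lambda q:cv2.resize(f(q),(400,400),interpolation=cv2.INTER_CUBIC)
cv2.imwrite('pics/c7.png',np.hstack([z(a),z(b[215:275,175:235])]))
E
```

```text
(no output)
```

View pics/c7.png

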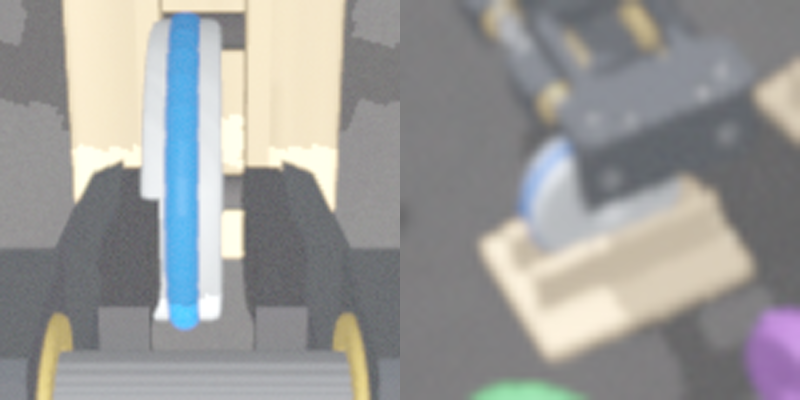

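{"api": "arm_command", "payload": {
  "series": [
    [[0, 0, 0, 0, 0, 0, -0.3], [0, 0, 0, 0, 0, 0, -0.3], [0, 0, 0, -0.0035, -0.0011, 0, -0.3], [0, 0, 0, -0.0035, -0.0011, 0, -0.3], [0, 0, 0, -0.0035, -0.0011, 0, -0.3], [0, 0, 0, -0.0035, -0.0011, 0, -0.5], [0, 0, 0, -0.0035, -0.0011, 0, -0.55], [0, 0, 0, -0.0035, -0.0011, 0, -0.6], [0, 0, 0, -0.0035, -0.0011, 0, -0.63], [0, 0, 0, -0.0035, -0.0011, 0, -0.66], [0, 0, 0, -0.0035, -0.0011, 0, -0.69], [0, 0, 0, -0.0035, -0.0011, 0, -0.72], [0, 0, 0, -0.0035, -0.0011, 0, -0.75], [0, 0, 0, -0.0035, -0.0011, 0, -0.75]]
  ],
  "squeeze": 6
}}

```text
clock: 8.25
position: [553.2, -325.4, 58.5]
tcp_rot: [[-0.291, 0.957, 0.0], [0.957, 0.291, 0.0], [0.0, 0.0, -1.0]]
contact_force: [-0.1, 0.4, -0.1]
opening: 0.125
finger_force: 0.1
```

```bash
python3 q.py w8.png
```

```text
8.3 11.011004056472263 0.06976526448852383 [-0.00697696 -0.27799278  0.62842274] [ 553.2397249  -325.33506863   58.5290765 ]
170 None 180 None 190 None 200 (np.int64(268), np.int64(279)) 210 (np.int64(266), np.int64(278)) 220 (np.int64(266), np.int64(277)) 230 (np.int64(265), np.int64(277)) 240 (np.int64(265), np.int64(276)) 250 (np.int64(264), np.int64(277)) 260 (np.int64(264), np.int64(276)) 270 (np.int64(264), np.int64(276)) 280 (np.int64(264), np.int64(276)) 290 (np.int64(264), np.int64(276)) 300 (np.int64(264), np.int64(277)) 310 (np.int64(267), np.int64(277)) 320 None
```

{"api": "arm_command", "payload": {
  "series": [
    [[0, 0, 0, 0, 0, 0, -0.8], [0, 0, 0, 0, 0, 0, -0.85], [0, 0, 0, 0, 0, 0, -1], [0, 0, 0, 0, 0, 0, -1], [0, 0, 0, 0, 0, 0, -1], [0, 0, 0, 0, 0, 0, -1]]
  ],
  "squeeze": 15
}}

```text
clock: 8.9
position: [553.4, -325.3, 58.6]
tcp_rot: [[-0.291, 0.957, 0.0], [0.957, 0.291, 0.0], [-0.0, 0.0, -1.0]]
contact_force: [1.7, 0.4, 0.1]
opening: 0.083
finger_force: 14.8
```

```bash
python3 q.py w9.png
```

```text
8.95 7.700303684541743 14.843049144583347 [1.38451089 1.61290803 0.58528083] [ 553.41689119 -325.33007409   58.62513675]
170 None 180 None 190 None 200 (np.int64(265), np.int64(275)) 210 (np.int64(263), np.int64(275)) 220 (np.int64(263), np.int64(274)) 230 (np.int64(262), np.int64(274)) 240 (np.int64(262), np.int64(273)) 250 (np.int64(261), np.int64(274)) 260 (np.int64(261), np.int64(273)) 270 (np.int64(268), np.int64(274)) 280 (np.int64(268), np.int64(273)) 290 (np.int64(268), np.int64(274)) 300 (np.int64(268), np.int64(274)) 310 (np.int64(266), np.int64(274)) 320 None
```

The grip is repeatable and balanced, with the ring centre 3.7 mm to the tool's -y side. I'll squeeze firmly, lift, and check that the ring comes along.

{"api": "arm_command", "payload": {
  "series": [
    [[0, 0, 0, 0, 0, 0, -1], [0, 0, 0, 0, 0, 0, -1], [0, 0, 0, 0, 0, 0.01, -1], [0, 0, 0, 0, 0, 0.025, -1], [0, 0, 0, 0, 0, 0.045, -1], [0, 0, 0, 0, 0, 0.07, -1], [0, 0, 0, 0, 0, 0.1, -1], [0, 0, 0, 0, 0, 0.14, -1], [0, 0, 0, 0, 0, 0.14, -1], [0, 0, 0, 0, 0, 0.14, -1], [0, 0, 0, 0, 0, 0.14, -1]]
  ],
  "squeeze": 50
}}

```text
clock: 10.05
position: [552.3, -324.6, 197.5]
tcp_rot: [[-0.291, 0.957, -0.002], [0.957, 0.291, 0.001], [0.002, -0.002, -1.0]]
contact_force: [1.0, -0.5, -4.0]
opening: 0.076
finger_force: 49.7
```

```bash
python3 q.py w10.png; python3 - <<'E'
from h import *
a=cv2.imread('pics/w10.png')
b,_=snap('scene','s10.png');f=lambda a:(255*(a/255.)**.6).astype(np.uint8)
z=lambda q:cv2.resize(f(q),(400,400),interpolation=cv2.INTER_CUBIC)
cv2.imwrite('pics/c10.png',np.hstack([z(a[180:340,195:355]),z(b[150:270,150:270])]))
E
```

```text
10.1 6.7429072658937645 49.67447024639114 [-0.42304434  0.01031431 -3.62390588] [ 552.21324159 -324.56079779  197.08413341]
170 None 180 None 190 None 200 (np.int64(264), np.int64(275)) 210 (np.int64(263), np.int64(275)) 220 (np.int64(263), np.int64(274)) 230 (np.int64(262), np.int64(274)) 240 (np.int64(262), np.int64(274)) 250 (np.int64(261), np.int64(274)) 260 (np.int64(262), np.int64(273)) 270 (np.int64(268), np.int64(274)) 280 (np.int64(268), np.int64(273)) 290 (np.int64(268), np.int64(274)) 300 (np.int64(269), np.int64(274)) 310 (np.int64(267), np.int64(274)) 320 None
```

View pics/c10.png

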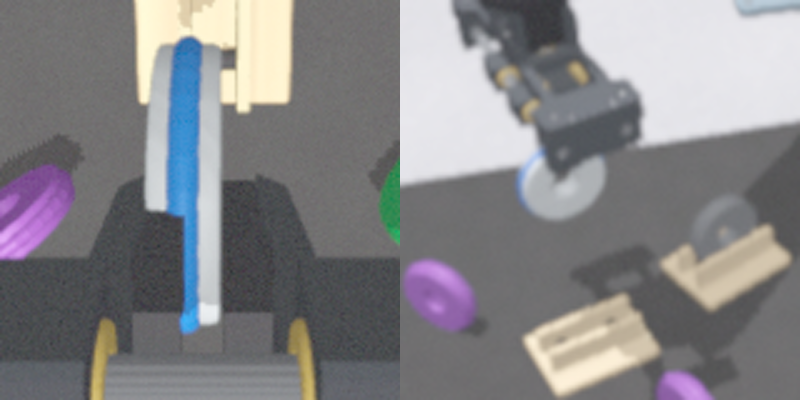

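```bash
cat > grip.py <<'E'
from h import *
import sys
from scipy.optimize import least_squares
from scipy.spatial.transform import Rotation as Ro
a=cv2.imread('pics/'+sys.argv[1]);c=manip.get_calibration('wrist');s=manip.sense();R=np.array(s['tcp_rot']);t=np.array(s['position'])
g=a[...,0].astype(float)-a[...,2]
m=g>50;ob=[]
for v in range(199,258,3):
    u=np.nonzero(m[v,220:330])[0]
    if len(u):ob.append((v,u.min()+219.5,u.max()+220.5))
vs=np.nonzero(m[150:330,230:310].any(1))[0]+150;print('rows',vs.min(),vs.max())
ob=np.array(ob);al=np.radians(np.linspace(0,130,400))  # angle from +x tool toward up(-z)
def f(q,full=False):
    y0,tilt,yaw,dx=q;M=Ro.from_euler('zx',[yaw,tilt]).as_matrix();r=[];lims=[]
    for Y,k in((-3.5,1),(3.5,2)):
        P=np.stack([34*np.cos(al),0*al+Y,-34*np.sin(al)],1)@M.T+[dx,y0,16.5]
        uv=proj(c,t+P@R.T);o=np.argsort(uv[:,1]);lims.append(uv[:,1].min())
        r.append(np.interp(ob[:,0],uv[o,1],uv[o,0])-ob[:,k])
    r=np.concatenate(r); 
    return np.r_[r,(np.mean(lims)-(vs.min()-.5))*2,(q[3]/1.5)]
b=least_squares(f,[-3.7,0,0,0],x_scale=[1,.05,.05,1],loss='soft_l1');print('y0,tilt,yaw,dx',np.round(b.x,3));print(np.round(f(b.x),1).tolist())
E
python3 grip.py w10.png
```

```text
rows 195 313
y0,tilt,yaw,dx [ 2.504 -0.145 -0.128  1.21 ]
[0.1, 0.2, -0.5, -0.1, -0.5, -0.9, -1.2, -1.5, -0.7, -0.8, -1.0, -1.1, -1.1, -1.1, -1.1, -0.1, -0.0, 0.1, 0.2, 0.4, 1.7, 1.1, 0.6, 1.2, -0.1, 0.7, 0.5, 0.3, 0.2, 0.1, 0.1, 0.1, 0.1, 0.1, 0.2, 0.3, 0.4, 0.5, 0.7, 0.9, 0.2, 0.8]
```

```bash
cat > plan.py <<'E'
from pl import *
from fit import arc,H,R
import json,os
rod=np.load('rod.npy')
OFF=np.array(json.load(open('off.json'))) if os.path.exists('off.json') else np.array([0,-3.9,16.5])
BIAS=np.array(json.load(open('bias.json'))) if os.path.exists('bias.json') else np.zeros(3)
def pose(s):  # s: arc length from tip axis end towards collar (mm), negative = beyond the tip
    th=-H+max(s,0)/R; th=min(th,H)
    p=arc(np.array([th-.0005,th,th+.0005]),rod);d=p[2]-p[0];d/=np.linalg.norm(d);c=p[1]+min(s,0)*d
    z=np.array([0,0,-1.]);z-=d*(d@z);z/=np.linalg.norm(z)
    Rm=np.stack([np.cross(d,z),d,z],1); return c,d,Rm,c-Rm@OFF+BIAS
def load():
    j=json.load(open('cmd.json'));return np.array(j['R']),np.array(j['p'])
def commit(rv,sh):
    Rc,pc=load();Rc=Ro.from_rotvec(rv,degrees=True).as_matrix()@Rc
    json.dump({'R':Rc.tolist(),'p':(pc+np.array(sh)*1000).tolist()},open('cmd.json','w'))
def rows(ss):
    Rc,pc=load()
    for s in ss:
        c,d,Rm,p=pose(s);rv,sh=go(Rc,pc,Rm,p);print(s,rv+sh)
E
python3 - <<'E'
from plan import *
json.dump({'R':down(16.9).tolist(),'p':[553.18,-325.36,198.52]},open('cmd.json','w'))
c,d,Rm,p=pose(-45);print(c,d,p);rows([-45])
E
```

```text
[544.95197157 -28.59996507 134.03474861] [ 0.59179552  0.80108658 -0.08965689] [548.13898013 -24.2858571  150.11863647]
-45 [-3.02, 4.27, 36.62, -0.005, 0.3011, -0.0484]
```

{"api": "arm_command", "payload": {
  "series": [
    [[-0.5, 0.7, 6, -0.001, 0.045, 0, -1], [-1, 1.4, 12, -0.002, 0.095, 0, -1], [-1.5, 2.1, 18, -0.003, 0.145, 0, -1], [-2, 2.8, 24, -0.004, 0.195, -0.01, -1], [-2.5, 3.5, 30, -0.005, 0.24, -0.025, -1], [-3.02, 4.27, 36.62, -0.005, 0.28, -0.04, -1], [-3.02, 4.27, 36.62, -0.005, 0.3011, -0.0484, -1], [-3.02, 4.27, 36.62, -0.005, 0.3011, -0.0484, -1], [-3.02, 4.27, 36.62, -0.005, 0.3011, -0.0484, -1], [-3.02, 4.27, 36.62, -0.005, 0.3011, -0.0484, -1], [-3.02, 4.27, 36.62, -0.005, 0.3011, -0.0484, -1]]
  ]
}}

```text
clock: 11.25
position: [548.3, -26.1, 150.4]
tcp_rot: [[-0.803, 0.594, -0.053], [0.597, 0.799, -0.073], [-0.001, -0.09, -0.996]]
contact_force: [0.5, -0.6, -3.7]
opening: 0.077
finger_force: 49.7
```

```bash
cat > chk.py <<'E'
from plan import *
from h import *
import sys
from scipy.optimize import least_squares
tag=sys.argv[1]
CO={'top':np.array([1.02,.43,.09]),'scene':np.array([1.46,-.50,-1.55])}
P=[];Rs=None
for n in('top','scene'): globals()[n]=snap(n,f'{n}_{tag}.png')
for i in range(4):
    s=manip.sense();P.append(s['position'])
s=manip.sense();t=np.array(s['position']);Rm=np.array(s['tcp_rot']);Rc,pc=load()
print('clk',s['clock'],'meas-cmd',t-pc,'rot err deg',Ro.from_matrix(Rm@Rc.T).as_rotvec(degrees=True),'F',s['contact_force'])
t=pc if len(sys.argv)>2 else t
ring=t+Rm@OFF
al=np.linspace(0,2*np.pi,360,endpoint=False);A,X=np.meshgrid(al,np.linspace(-7.5,7.5,31));A=A.ravel();X=X.ravel()
# body: side surface r=32 (|X|>3.5) or 34 blue ; compare blue mask and whole visible outlines
r=np.where(abs(X)<=3.5,34,32);L=np.stack([r*np.cos(A),X,-r*np.sin(A)],1);N=np.stack([np.cos(A),0*A,-np.sin(A)],1);blue=abs(X)<=3.5
for n in('top','scene'):
    im,c=globals()[n];c=dict(c);T=np.array(c['T'],float).copy();T[:3,3]+=CO[n];c['T']=T;o=T[:3,3]
    W=ring+L@Rm.T;vis=(((o-W)*(N@Rm.T)).sum(1)>0)&blue
    q=proj(c,W[vis]);cen=proj(c,ring[None])[0].astype(int)
    m=(im[...,0].astype(float)-im[...,2]>45);k=np.zeros_like(m);k[cen[1]-25:cen[1]+25,cen[0]-25:cen[0]+25]=1;m&=k
    v,u=np.nonzero(m);d=np.linalg.norm(ring-o);f=c['mtx'][0][0]/d
    print(n,'blue n',len(u),'obs box',u.min(),u.max(),v.min(),v.max(),'pred',np.round(q.min(0),1),np.round(q.max(0),1),'mean obs',u.mean().round(1),v.mean().round(1),'pred',q.mean(0).round(1),'px/mm',round(f,2))
    sub=im[cen[1]-16:cen[1]+17,cen[0]-20:cen[0]+21]
    if n=='scene' or 1:
        for row in range(0,33,2):
            print(''.join('B' if b-rr>45 else ('#' if min(b,gg,rr)>150 else ('+' if gg>110 else '.')) for b,gg,rr in sub[row].astype(int)))
E
python3 - <<'E'
import sys;sys.path.insert(0,'.')
from plan import *
commit([-3.02,4.27,36.62],[-.005,.3011,-.0484])
E
python3 chk.py a; python3 q.py w11.png
```

```text
clk 11.35 meas-cmd [ 0.12862154 -1.19342232  0.27339416] rot err deg [-0.01849768 -0.02873796 -0.12243632] F [-0.02342723  0.35144633 -2.35024829]
top blue n 38 obs box 222 250 184 221 pred [237.1 197.5] [256.7 221.8] mean obs 242.2 196.7 pred [245.3 208.4] px/mm 0.41
..................BB.....................
....B...........+B+......................
..............BB+........................
...........BBB...........................
.........................................
.........................................
.........................................
.........................................
.........................................
.........................................
.........................................
.........................................
.........................................
............BB...........................
.............B...........+...............
.........................................
.......................................##
scene blue n 62 obs box 306 315 186 209 pred [305.2 183.8] [316.1 208.7] mean obs 309.2 196.6 pred [309.6 195.9] px/m
[... 596 characters left out ...]
...............BB.++....................
.........................................
.........................................
11.4 6.976615952683567 49.71201796783134 [-0.12441002  0.06323966 -2.70924633] [548.29081896 -25.13816478 150.35386592]
170 None 180 None 190 None 200 (np.int64(264), np.int64(275)) 210 (np.int64(263), np.int64(275)) 220 (np.int64(263), np.int64(274)) 230 (np.int64(262), np.int64(274)) 240 (np.int64(262), np.int64(274)) 250 (np.int64(261), np.int64(274)) 260 (np.int64(262), np.int64(273)) 270 (np.int64(268), np.int64(274)) 280 (np.int64(268), np.int64(273)) 290 (np.int64(268), np.int64(274)) 300 (np.int64(268), np.int64(274)) 310 (np.int64(267), np.int64(274)) 320 None
```

```bash
python3 -c "
from plan import *
rows([-30,-22,-18,-15,-12,-9,-6])"
```

```text
-30 [0.0, 0.0, 0.0, 0.0088, 0.012, -0.0013]
-22 [0.0, 0.0, 0.0, 0.0136, 0.0184, -0.0021]
-18 [0.0, 0.0, 0.0, 0.0159, 0.0216, -0.0024]
-15 [0.0, 0.0, 0.0, 0.0177, 0.024, -0.0027]
-12 [0.0, 0.0, 0.0, 0.0195, 0.0264, -0.003]
-9 [0.0, 0.0, 0.0, 0.0213, 0.0288, -0.0032]
-6 [0.0, 0.0, 0.0, 0.023, 0.0312, -0.0035]
```

{"api": "arm_command", "payload": {
  "series": [
    [[0, 0, 0, 0.0088, 0.012, -0.0013, -1], [0, 0, 0, 0.0136, 0.0184, -0.0021, -1], [0, 0, 0, 0.0159, 0.0216, -0.0024, -1], [0, 0, 0, 0.0177, 0.024, -0.0027, -1], [0, 0, 0, 0.0195, 0.0264, -0.003, -1], [0, 0, 0, 0.0195, 0.0264, -0.003, -1]]
  ]
}}

```text
clock: 12.0
position: [567.8, 2.4, 147.0]
tcp_rot: [[-0.804, 0.592, -0.053], [0.594, 0.801, -0.072], [0.0, -0.09, -0.996]]
contact_force: [-0.1, 0.1, -3.6]
opening: 0.079
finger_force: 49.7
```

```bash
cat > st.py <<'E'
from plan import *
from bench import manip
import sys
commit([float(x) for x in sys.argv[1:4]],[float(x) for x in sys.argv[4:7]])
s=manip.sense();Rc,pc=load();t=np.array(s['position']);Rm=np.array(s['tcp_rot'])
ss=np.linspace(-50,235,2851);best=None
print('clk',s['clock'],'err',np.round(t-pc,1),'rot',np.round(Ro.from_matrix(Rm@Rc.T).as_rotvec(degrees=True),2),'F',np.round(s['contact_force'],1),'T',np.round(s['torque'],2),'grip',s['opening']*88,s['finger_force'])
F=np.array(s['contact_force'])-[0,0,-3.3]
print('F in tool axes (less weight)',np.round(Rc.T@F,1))
if len(sys.argv)>7: rows([float(x) for x in sys.argv[7].split(',')])
E
python3 st.py 0 0 0 .0195 .0264 -.003 -9,-6,-3,0,3,6
```

```text
clk 12.0 err [ 0.1  0.3 -0.1] rot [0.   0.   0.01] F [-0.1  0.1 -3.6] T [ 0.1  -0.07 -0.03] grip 6.9540328369456885 49.71193214631057
F in tool axes (less weight) [0.2 0.  0.3]
-9.0 [0.0, 0.0, 0.0, 0.0018, 0.0024, -0.0002]
-6.0 [0.0, 0.0, 0.0, 0.0035, 0.0048, -0.0005]
-3.0 [0.0, 0.0, 0.0, 0.0053, 0.0072, -0.0008]
0.0 [0.0, 0.0, 0.0, 0.0071, 0.0096, -0.001]
3.0 [0.08, -0.05, 1.32, 0.0087, 0.0121, -0.0013]
6.0 [0.17, -0.11, 2.65, 0.0103, 0.0146, -0.0015]
```

{"api": "arm_command", "payload": {
  "series": [
    [[0, 0, 0, 0.0018, 0.0024, -0.0002, -1], [0, 0, 0, 0.0035, 0.0048, -0.0005, -1], [0, 0, 0, 0.0053, 0.0072, -0.0008, -1], [0, 0, 0, 0.0071, 0.0096, -0.001, -1], [0, 0, 0, 0.0071, 0.0096, -0.001, -1], [0, 0, 0, 0.0071, 0.0096, -0.001, -1]]
  ]
}}

```text
clock: 12.6
position: [574.8, 11.7, 146.1]
tcp_rot: [[-0.804, 0.592, -0.053], [0.594, 0.801, -0.072], [-0.0, -0.09, -0.996]]
contact_force: [-0.7, -0.8, -4.1]
opening: 0.076
finger_force: 49.7
```

```bash
python3 st.py 0 0 0 .0071 .0096 -.001 3,6,9,12,15
```

```text
clk 12.6 err [-0. -0. -0.] rot [-0.    0.01 -0.  ] F [-0.7 -0.8 -4.1] T [ 0.14 -0.09 -0.07] grip 6.731432216063003 49.712122149649076
F in tool axes (less weight) [ 0.1 -1.   0.9]
3.0 [0.08, -0.05, 1.32, 0.0016, 0.0025, -0.0003]
6.0 [0.17, -0.11, 2.65, 0.0032, 0.005, -0.0005]
9.0 [0.26, -0.17, 3.97, 0.0047, 0.0075, -0.0008]
12.0 [0.35, -0.23, 5.29, 0.0062, 0.0101, -0.001]
15.0 [0.45, -0.29, 6.61, 0.0076, 0.0127, -0.0013]
```

{"api": "arm_command", "payload": {
  "series": [
    [[0.08, -0.05, 1.32, 0.0016, 0.0025, -0.0003, -1], [0.17, -0.11, 2.65, 0.0032, 0.005, -0.0005, -1], [0.26, -0.17, 3.97, 0.0047, 0.0075, -0.0008, -1], [0.35, -0.23, 5.29, 0.0062, 0.0101, -0.001, -1], [0.45, -0.29, 6.61, 0.0076, 0.0127, -0.0013, -1], [0.45, -0.29, 6.61, 0.0076, 0.0127, -0.0013, -1]]
  ]
}}

```text
clock: 13.2
position: [582.5, 25.0, 144.8]
tcp_rot: [[-0.868, 0.495, -0.04], [0.496, 0.865, -0.069], [0.0, -0.08, -0.997]]
contact_force: [1.0, -0.3, -2.8]
opening: 0.077
finger_force: 49.7
```

```bash
python3 st.py 0.45 -.29 6.61 .0076 .0127 -.0013 18,21,24,27,30,33,36
```

```text
clk 13.2 err [ 0.2  0.6 -0. ] rot [ 0.03 -0.01  0.09] F [ 1.  -0.3 -2.8] T [ 0.14 -0.02 -0.04] grip 6.771750884266207 49.71194234560244
F in tool axes (less weight) [-1.   0.2 -0.6]
18.0 [0.1, -0.05, 1.33, 0.0013, 0.0027, -0.0002]
21.0 [0.2, -0.11, 2.65, 0.0026, 0.0054, -0.0004]
24.0 [0.3, -0.16, 3.97, 0.0038, 0.008, -0.0006]
27.0 [0.41, -0.21, 5.29, 0.0049, 0.0108, -0.0008]
30.0 [0.53, -0.26, 6.61, 0.006, 0.0135, -0.001]
33.0 [0.64, -0.31, 7.93, 0.0071, 0.0163, -0.0012]
36.0 [0.76, -0.36, 9.25, 0.008, 0.0191, -0.0014]
```

{"api": "arm_command", "payload": {
  "series": [
    [[0.1, -0.05, 1.33, 0.0013, 0.0027, -0.0002, -1], [0.2, -0.11, 2.65, 0.0026, 0.0054, -0.0004, -1], [0.3, -0.16, 3.97, 0.0038, 0.008, -0.0006, -1], [0.41, -0.21, 5.29, 0.0049, 0.0108, -0.0008, -1], [0.53, -0.26, 6.61, 0.006, 0.0135, -0.001, -1], [0.64, -0.31, 7.93, 0.0071, 0.0163, -0.0012, -1], [0.76, -0.36, 9.25, 0.008, 0.0191, -0.0014, -1], [0.76, -0.36, 9.25, 0.008, 0.0191, -0.0014, -1], [0.76, -0.36, 9.25, 0.008, 0.0191, -0.0014, -1]]
  ]
}}

```text
clock: 14.1
position: [590.3, 43.5, 143.4]
tcp_rot: [[-0.936, 0.351, -0.023], [0.352, 0.934, -0.062], [0.0, -0.066, -0.998]]
contact_force: [0.0, -0.5, -3.5]
opening: 0.077
finger_force: 49.7
```

```bash
python3 st.py 0.76 -.36 9.25 .008 .0191 -.0014 40,44,48,52,56,60,64; python3 chk.py b
```

```text
clk 14.1 err [-0.1 -0.  -0. ] rot [-0.    0.01 -0.01] F [ 0.  -0.5 -3.5] T [ 0.09 -0.04  0.06] grip 6.760936397186938 49.712811247300124
F in tool axes (less weight) [-0.2 -0.5  0.2]
40.0 [0.16, -0.06, 1.75, 0.0012, 0.0038, -0.0003]
44.0 [0.33, -0.11, 3.51, 0.0023, 0.0076, -0.0005]
48.0 [0.5, -0.16, 5.27, 0.0033, 0.0114, -0.0007]
52.0 [0.68, -0.21, 7.02, 0.0041, 0.0152, -0.0009]
56.0 [0.86, -0.25, 8.78, 0.0048, 0.0191, -0.0011]
60.0 [1.05, -0.28, 10.53, 0.0054, 0.023, -0.0013]
64.0 [1.24, -0.32, 12.29, 0.0059, 0.0269, -0.0015]
clk 14.2 meas-cmd [-0.04559285 -0.20419563 -0.01447479] rot err deg [-0.00905575  0.00746892 -0.03052726] F [ 0.07542684  0.42898905 -3.24267132]
top blue n 40 obs box 207 216 167 205 pred [212.8 178.9] [226.4 205.8] mean obs 213.3 186.3 pred [217.9 191.5] px/mm 0.4
...........BB.++.........................
.........BB+.............................
.......BB................................
.........................................
.........................................
.........................................
.........................................
......
[... 551 characters left out ...]
............................
..................................+#+....
.................................+##+....
.................................+##++...
.......................++.......+++#++...
.....................BB++.......+++......
.....++######+.....++BBB+.............+++
.....+###########+++#BB++.........+++####
......++############+BB+#################
...........+++++++##BBB##################
.................+##BBB##++++++++++++....
.................+##BBB#+................
.................+++BB++.................
.................++BBB++.................
...................BB....................
...................B.....................
.........................................
```

The scene view shows the rod's nose out of one side of the ring and the rod out of the other, so it is threaded with no contact force. I'll continue round the bend.

{"api": "arm_command", "payload": {
  "series": [
    [[0.16, -0.06, 1.75, 0.0012, 0.0038, -0.0003, -1], [0.33, -0.11, 3.51, 0.0023, 0.0076, -0.0005, -1], [0.5, -0.16, 5.27, 0.0033, 0.0114, -0.0007, -1], [0.68, -0.21, 7.02, 0.0041, 0.0152, -0.0009, -1], [0.86, -0.25, 8.78, 0.0048, 0.0191, -0.0011, -1], [1.05, -0.28, 10.53, 0.0054, 0.023, -0.0013, -1], [1.24, -0.32, 12.29, 0.0059, 0.0269, -0.0015, -1], [1.24, -0.32, 12.29, 0.0059, 0.0269, -0.0015, -1]]
  ]
}}

```text
clock: 15.0
position: [596.3, 71.2, 141.9]
tcp_rot: [[-0.99, 0.142, -0.006], [0.143, 0.989, -0.042], [0.0, -0.043, -0.999]]
contact_force: [0.9, 0.2, -2.6]
opening: 0.082
finger_force: 49.7
```

```bash
python3 st.py 1.24 -.32 12.29 .0059 .0269 -.0015 68,72,76,80,84,88,92,96,100,104,108,112
```

```text
clk 15.0 err [-0.   0.8 -0. ] rot [0.04 0.   0.11] F [ 0.9  0.2 -2.6] T [ 0.12 -0.   -0.04] grip 7.216623225408588 49.71292618414736
F in tool axes (less weight) [-0.9  0.3 -0.7]
68.0 [0.19, -0.02, 1.75, 0.0004, 0.004, -0.0001]
72.0 [0.38, -0.04, 3.51, 0.0006, 0.0079, -0.0002]
76.0 [0.58, -0.05, 5.26, 0.0008, 0.0118, -0.0004]
80.0 [0.78, -0.06, 7.01, 0.0008, 0.0158, -0.0005]
84.0 [0.98, -0.06, 8.76, 0.0007, 0.0197, -0.0006]
88.0 [1.18, -0.06, 10.51, 0.0005, 0.0237, -0.0007]
92.0 [1.39, -0.05, 12.27, 0.0001, 0.0276, -0.0007]
96.0 [1.59, -0.03, 14.02, -0.0003, 0.0315, -0.0008]
100.0 [1.8, -0.01, 15.77, -0.0009, 0.0354, -0.0008]
104.0 [2.01, 0.02, 17.52, -0.0016, 0.0393, -0.0008]
108.0 [2.22, 0.05, 19.27, -0.0024, 0.0431, -0.0009]
112.0 [2.43, 0.1, 21.02, -0.0034, 0.047, -0.0009]
```

{"api": "arm_command", "payload": {
  "series": [
    [[0.19, -0.02, 1.75, 0.0004, 0.004, -0.0001, -1], [0.38, -0.04, 3.51, 0.0006, 0.0079, -0.0002, -1], [0.58, -0.05, 5.26, 0.0008, 0.0118, -0.0004, -1], [0.78, -0.06, 7.01, 0.0008, 0.0158, -0.0005, -1], [0.98, -0.06, 8.76, 0.0007, 0.0197, -0.0006, -1], [1.18, -0.06, 10.51, 0.0005, 0.0237, -0.0007, -1], [1.39, -0.05, 12.27, 0.0001, 0.0276, -0.0007, -1], [1.59, -0.03, 14.02, -0.0003, 0.0315, -0.0008, -1], [1.8, -0.01, 15.77, -0.0009, 0.0354, -0.0008, -1], [2.01, 0.02, 17.52, -0.0016, 0.0393, -0.0008, -1], [2.22, 0.05, 19.27, -0.0024, 0.0431, -0.0009, -1], [2.43, 0.1, 21.02, -0.0034, 0.047, -0.0009, -1], [2.43, 0.1, 21.02, -0.0034, 0.047, -0.0009, -1], [2.43, 0.1, 21.02, -0.0034, 0.047, -0.0009, -1]]
  ]
}}

```text
clock: 16.4
position: [592.9, 117.4, 141.0]
tcp_rot: [[-0.976, -0.22, 0.0], [-0.22, 0.976, -0.001], [0.0, -0.001, -1.0]]
contact_force: [-1.3, 0.1, -2.6]
opening: 0.082
finger_force: 49.7
```

```bash
python3 st.py 2.43 .1 21.02 -.0034 .047 -.0009 116,120,124,128,132,136,140,144,148,152,156,160
```

```text
clk 16.4 err [ 0.  -0.1  0. ] rot [-0.01 -0.   -0.02] F [-1.3  0.1 -2.6] T [ 0.05 -0.01  0.01] grip 7.23380398114731 49.71472173798247
F in tool axes (less weight) [ 1.3  0.4 -0.7]
116.0 [0.2, 0.04, 1.75, -0.001, 0.0038, 0.0001]
120.0 [0.4, 0.1, 3.5, -0.0022, 0.0075, 0.0001]
124.0 [0.59, 0.16, 5.25, -0.0034, 0.0113, 0.0001]
128.0 [0.79, 0.23, 7.0, -0.0048, 0.015, 0.0002]
132.0 [0.98, 0.3, 8.75, -0.0063, 0.0186, 0.0003]
136.0 [1.17, 0.38, 10.5, -0.0079, 0.0222, 0.0003]
140.0 [1.36, 0.46, 12.26, -0.0096, 0.0258, 0.0004]
144.0 [1.54, 0.55, 14.01, -0.0114, 0.0293, 0.0006]
148.0 [1.72, 0.64, 15.76, -0.0133, 0.0327, 0.0007]
152.0 [1.9, 0.74, 17.51, -0.0154, 0.0361, 0.0008]
156.0 [2.07, 0.85, 19.26, -0.0175, 0.0394, 0.001]
160.0 [2.24, 0.96, 21.02, -0.0197, 0.0427, 0.0012]
```

{"api": "arm_command", "payload": {
  "series": [
    [[0.2, 0.04, 1.75, -0.001, 0.0038, 0.0001, -1], [0.4, 0.1, 3.5, -0.0022, 0.0075, 0.0001, -1], [0.59, 0.16, 5.25, -0.0034, 0.0113, 0.0001, -1], [0.79, 0.23, 7.0, -0.0048, 0.015, 0.0002, -1], [0.98, 0.3, 8.75, -0.0063, 0.0186, 0.0003, -1], [1.17, 0.38, 10.5, -0.0079, 0.0222, 0.0003, -1], [1.36, 0.46, 12.26, -0.0096, 0.0258, 0.0004, -1], [1.54, 0.55, 14.01, -0.0114, 0.0293, 0.0006, -1], [1.72, 0.64, 15.76, -0.0133, 0.0327, 0.0007, -1], [1.9, 0.74, 17.51, -0.0154, 0.0361, 0.0008, -1], [2.07, 0.85, 19.26, -0.0175, 0.0394, 0.001, -1], [2.24, 0.96, 21.02, -0.0197, 0.0427, 0.0012, -1], [2.24, 0.96, 21.02, -0.0197, 0.0427, 0.0012, -1], [2.24, 0.96, 21.02, -0.0197, 0.0427, 0.0012, -1]]
  ]
}}

```text
clock: 17.8
position: [573.2, 160.1, 142.2]
tcp_rot: [[-0.832, -0.555, -0.023], [-0.555, 0.831, 0.034], [0.0, 0.041, -0.999]]
contact_force: [1.3, -0.1, -3.4]
opening: 0.083
finger_force: 49.7
```

```bash
python3 st.py 2.24 .96 21.02 -.0197 .0427 .0012 164,168,172,176,180,184,188,192,196,200,204,208
```

```text
clk 17.8 err [ 0. -0. -0.] rot [-0.    0.   -0.02] F [ 1.3 -0.1 -3.4] T [ 0.03 -0.02  0.02] grip 7.309732304178129 49.716234005318256
F in tool axes (less weight) [-1.  -0.8  0. ]
164.0 [0.16, 0.11, 1.75, -0.0023, 0.0032, 0.0001]
168.0 [0.31, 0.22, 3.51, -0.0047, 0.0063, 0.0003]
172.0 [0.46, 0.33, 5.26, -0.0072, 0.0093, 0.0005]
176.0 [0.6, 0.45, 7.02, -0.0098, 0.0123, 0.0008]
180.0 [0.74, 0.58, 8.77, -0.0125, 0.0152, 0.001]
184.0 [0.87, 0.7, 10.53, -0.0153, 0.018, 0.0012]
188.0 [0.99, 0.83, 12.29, -0.0182, 0.0207, 0.0015]
192.0 [1.11, 0.95, 14.04, -0.0211, 0.0233, 0.0018]
196.0 [1.22, 1.08, 15.8, -0.0241, 0.0259, 0.002]
200.0 [1.33, 1.21, 17.56, -0.0272, 0.0283, 0.0023]
204.0 [1.43, 1.35, 19.32, -0.0304, 0.0307, 0.0026]
208.0 [1.52, 1.48, 21.08, -0.0336, 0.0329, 0.0029]
```

{"api": "arm_command", "payload": {
  "series": [
    [[0.16, 0.11, 1.75, -0.0023, 0.0032, 0.0001, -1], [0.31, 0.22, 3.51, -0.0047, 0.0063, 0.0003, -1], [0.46, 0.33, 5.26, -0.0072, 0.0093, 0.0005, -1], [0.6, 0.45, 7.02, -0.0098, 0.0123, 0.0008, -1], [0.74, 0.58, 8.77, -0.0125, 0.0152, 0.001, -1], [0.87, 0.7, 10.53, -0.0153, 0.018, 0.0012, -1], [0.99, 0.83, 12.29, -0.0182, 0.0207, 0.0015, -1], [1.11, 0.95, 14.04, -0.0211, 0.0233, 0.0018, -1], [1.22, 1.08, 15.8, -0.0241, 0.0259, 0.002, -1], [1.33, 1.21, 17.56, -0.0272, 0.0283, 0.0023, -1], [1.43, 1.35, 19.32, -0.0304, 0.0307, 0.0026, -1], [1.52, 1.48, 21.08, -0.0336, 0.0329, 0.0029, -1], [1.52, 1.48, 21.08, -0.0336, 0.0329, 0.0029, -1], [1.52, 1.48, 21.08, -0.0336, 0.0329, 0.0029, -1]]
  ]
}}

```text
clock: 19.2
position: [539.6, 193.0, 145.2]
tcp_rot: [[-0.576, -0.815, -0.064], [-0.817, 0.575, 0.045], [0.0, 0.078, -0.997]]
contact_force: [0.2, 0.1, -3.2]
opening: 0.079
finger_force: 49.7
```

```bash
python3 st.py 1.52 1.48 21.08 -.0336 .0329 .0029 210,212,214,215,216,217,218,219,220,221
```

```text
clk 19.2 err [ 0.1 -0.   0. ] rot [-0.   -0.01 -0.02] F [ 0.2  0.1 -3.2] T [-0.01 -0.1   0.03] grip 6.930824249269266 49.71757683510077
F in tool axes (less weight) [-0.2 -0.1 -0.1]
210.0 [0.04, 0.06, 0.88, -0.0016, 0.0011, 0.0002]
212.0 [0.09, 0.13, 1.76, -0.0033, 0.0022, 0.0004]
214.0 [0.13, 0.19, 2.65, -0.005, 0.0032, 0.0005]
215.0 [0.15, 0.22, 3.09, -0.0058, 0.0037, 0.0006]
216.0 [0.17, 0.25, 3.53, -0.0067, 0.0042, 0.0007]
217.0 [0.18, 0.28, 3.97, -0.0075, 0.0047, 0.0008]
218.0 [0.2, 0.31, 4.41, -0.0084, 0.0052, 0.0009]
219.0 [0.22, 0.34, 4.85, -0.0092, 0.0057, 0.001]
220.0 [0.24, 0.37, 5.29, -0.0101, 0.0062, 0.001]
221.0 [0.26, 0.41, 5.73, -0.011, 0.0066, 0.0011]
```

{"api": "arm_command", "payload": {
  "series": [
    [[0.04, 0.06, 0.88, -0.0016, 0.0011, 0.0002, -1], [0.09, 0.13, 1.76, -0.0033, 0.0022, 0.0004, -1], [0.13, 0.19, 2.65, -0.005, 0.0032, 0.0005, -1], [0.17, 0.25, 3.53, -0.0067, 0.0042, 0.0007, -1], [0.18, 0.28, 3.97, -0.0075, 0.0047, 0.0008, -1], [0.18, 0.28, 3.97, -0.0075, 0.0047, 0.0008, -1], [0.18, 0.28, 3.97, -0.0075, 0.0047, 0.0008, -1]]
  ]
}}

```text
clock: 19.9
position: [532.1, 197.7, 145.9]
tcp_rot: [[-0.518, -0.852, -0.071], [-0.855, 0.517, 0.043], [0.0, 0.084, -0.997]]
contact_force: [0.3, 0.9, -3.8]
opening: 0.081
finger_force: 49.7
```

```bash
python3 st.py .18 .28 3.97 -.0075 .0047 .0008 217.5,218,218.5,219,219.5,220,220.5,221
```

```text
clk 19.9 err [ 0.1 -0.   0. ] rot [-0.   -0.   -0.02] F [ 0.3  0.9 -3.8] T [ 0.05 -0.08 -0.03] grip 7.102411066529044 49.717490339971846
F in tool axes (less weight) [-1.   0.2  0.5]
217.5 [0.01, 0.02, 0.22, -0.0004, 0.0003, 0.0]
218.0 [0.02, 0.03, 0.44, -0.0009, 0.0005, 0.0001]
218.5 [0.03, 0.05, 0.66, -0.0013, 0.0007, 0.0001]
219.0 [0.04, 0.06, 0.88, -0.0017, 0.001, 0.0002]
219.5 [0.05, 0.08, 1.1, -0.0022, 0.0012, 0.0002]
220.0 [0.06, 0.09, 1.32, -0.0026, 0.0015, 0.0002]
220.5 [0.07, 0.11, 1.54, -0.003, 0.0017, 0.0003]
221.0 [0.08, 0.13, 1.76, -0.0035, 0.0019, 0.0003]
```

{"api": "arm_command", "payload": {
  "series": [
    [[0.01, 0.02, 0.22, -0.0004, 0.0003, 0, -1], [0.02, 0.03, 0.44, -0.0009, 0.0005, 0.0001, -1], [0.03, 0.05, 0.66, -0.0013, 0.0007, 0.0001, -1], [0.04, 0.06, 0.88, -0.0017, 0.001, 0.0002, -1], [0.04, 0.06, 0.88, -0.0017, 0.001, 0.0002, -1]]
  ]
}}

```text
clock: 20.4
position: [530.3, 198.8, 146.1]
tcp_rot: [[-0.505, -0.86, -0.073], [-0.863, 0.503, 0.043], [0.0, 0.085, -0.996]]
contact_force: [0.4, -0.3, -2.6]
opening: 0.078
finger_force: 49.7
```

```bash
python3 st.py .04 .06 .88 -.0017 .001 .0002 219.5,220,220.5,221,221.5,222
```

```text
clk 20.4 err [-0.   0.1 -0. ] rot [-0.    0.    0.01] F [ 0.4 -0.3 -2.6] T [ 0.02 -0.09  0.05] grip 6.8631979887045045 49.71743385816808
F in tool axes (less weight) [ 0.  -0.4 -0.7]
219.5 [0.01, 0.02, 0.22, -0.0005, 0.0002, 0.0]
220.0 [0.02, 0.03, 0.44, -0.0009, 0.0005, 0.0]
220.5 [0.03, 0.05, 0.66, -0.0013, 0.0007, 0.0001]
221.0 [0.04, 0.07, 0.88, -0.0018, 0.0009, 0.0001]
221.5 [0.04, 0.08, 1.1, -0.0022, 0.0012, 0.0002]
222.0 [0.05, 0.1, 1.32, -0.0026, 0.0014, 0.0002]
```

{"api": "arm_command", "payload": {
  "series": [
    [[0.01, 0.02, 0.22, -0.0005, 0.0002, 0, -1], [0.01, 0.02, 0.22, -0.0005, 0.0002, 0, -1], [0.02, 0.03, 0.44, -0.0009, 0.0005, 0, -1], [0.02, 0.03, 0.44, -0.0009, 0.0005, 0, -1]]
  ]
}}

```text
clock: 20.8
position: [529.8, 199.0, 146.2]
tcp_rot: [[-0.498, -0.864, -0.074], [-0.867, 0.497, 0.042], [-0.0, 0.085, -0.996]]
contact_force: [2.0, -0.6, -3.3]
opening: 0.081
finger_force: 49.7
```

```bash
python3 st.py .02 .03 .44 -.0009 .0005 0 220.5,221,221.5,222,222.5
```

```text
clk 20.8 err [ 0.3 -0.2  0. ] rot [-0.01 -0.03 -0.01] F [ 2.  -0.6 -3.3] T [-0.17 -0.35  0.01] grip 7.1334399693346295 49.73209926203708
F in tool axes (less weight) [-0.4 -2.  -0.2]
220.5 [0.01, 0.02, 0.22, -0.0004, 0.0002, 0.0001]
221.0 [0.02, 0.04, 0.44, -0.0009, 0.0004, 0.0001]
221.5 [0.02, 0.05, 0.66, -0.0013, 0.0007, 0.0002]
222.0 [0.03, 0.07, 0.88, -0.0017, 0.0009, 0.0002]
222.5 [0.04, 0.08, 1.1, -0.0022, 0.0011, 0.0003]
```

Contact with the collar has been felt: 2 N and 0.3 mm of tracking lag at the expected place. I'll lower the ring until the rod carries it, so it does not drop on release.

{"api": "arm_command", "payload": {
  "series": [
    [[0, 0, 0, 0, 0, -0.0005, -1], [0, 0, 0, 0, 0, -0.001, -1], [0, 0, 0, 0, 0, -0.0014, -1], [0, 0, 0, 0, 0, -0.0014, -1]]
  ]
}}

```text
clock: 21.2
position: [529.7, 199.2, 144.9]
tcp_rot: [[-0.498, -0.864, -0.074], [-0.867, 0.497, 0.043], [-0.0, 0.085, -0.996]]
contact_force: [1.8, -1.7, -1.6]
opening: 0.08
finger_force: 49.7
```

```bash
python3 st.py 0 0 0 0 0 -.0014
```

```text
clk 21.2 err [0.3 0.  0.2] rot [ 0.   -0.03 -0.01] F [ 1.8 -1.7 -1.6] T [-0.21 -0.33  0.06] grip 7.022737057889777 49.74396674471791
F in tool axes (less weight) [ 0.6 -2.2 -1.9]
```

{"api": "arm_command", "payload": {
  "series": [
    [[0, 0, 0, 0, 0, -0.0003, -1], [0, 0, 0, 0, 0, -0.0005, -1], [0, 0, 0, 0, 0, -0.0005, -1]]
  ]
}}

```text
clock: 21.5
position: [529.8, 199.3, 144.8]
tcp_rot: [[-0.498, -0.864, -0.073], [-0.867, 0.497, 0.043], [-0.0, 0.085, -0.996]]
contact_force: [0.3, -1.6, 5.4]
opening: 0.083
finger_force: 49.8
```

```bash
python3 st.py 0 0 0 0 0 -.0005
```

```text
clk 21.5 err [0.3 0.  0.5] rot [ 0.   -0.04 -0.01] F [ 0.3 -1.6  5.4] T [-0.3   0.06  0.12] grip 7.311565031602675 49.77037080534501
F in tool axes (less weight) [ 1.2 -0.3 -8.7]
```

{"api": "arm_command", "payload": {
  "series": [
    [[0, 0, 0, 0, 0, 0.0003, -1], [0, 0, 0, 0, 0, 0.0003, -1], [0, 0, 0, 0, 0, 0.0003, -1]]
  ],
  "squeeze": 8
}}

```text
clock: 21.8
position: [529.7, 199.4, 144.7]
tcp_rot: [[-0.498, -0.864, -0.074], [-0.867, 0.497, 0.043], [-0.0, 0.085, -0.996]]
contact_force: [0.5, -1.1, 3.5]
opening: 0.082
finger_force: 8.0
```

{"api": "arm_command", "payload": {
  "series": [
    [[0, 0, 0, 0, 0, 0, -0.82], [0, 0, 0, 0, 0, 0, -0.78], [0, 0, 0, 0, 0, 0, -0.72], [0, 0, 0, 0, 0, 0, -0.65], [0, 0, 0, 0, 0, 0, -0.55], [0, 0, 0, 0, 0, 0, -0.4], [0, 0, 0, 0, 0, 0, -0.25], [0, 0, 0, 0, 0, 0, -0.2], [0, 0, 0, 0, 0, 0, -0.2], [0, 0, 0, 0, 0, 0, -0.2]]
  ]
}}

```text
clock: 22.8
position: [529.5, 199.2, 144.5]
tcp_rot: [[-0.498, -0.864, -0.074], [-0.867, 0.497, 0.043], [-0.0, 0.085, -0.996]]
contact_force: [0.4, -0.3, 0.2]
opening: 0.401
finger_force: 0.0
```

```bash
python3 st.py 0 0 0 0 0 .0003; python3 q.py w20.png
```

```text
clk 22.8 err [ 0. -0.  0.] rot [-0.   -0.   -0.01] F [ 0.4 -0.3  0.2] T [ 0.07 -0.01 -0.02] grip 35.25910626546815 0.0
F in tool axes (less weight) [ 0.  -0.2 -3.5]
22.85 35.362617337518266 0.0 [ 0.59071765  0.2927417  -0.35392999] [529.50252649 199.23978541 144.52368228]
170 None 180 None 190 None 200 (np.int64(263), np.int64(274)) 210 (np.int64(263), np.int64(274)) 220 (np.int64(263), np.int64(274)) 230 (np.int64(262), np.int64(274)) 240 (np.int64(262), np.int64(274)) 250 (np.int64(262), np.int64(274)) 260 (np.int64(262), np.int64(274)) 270 (np.int64(262), np.int64(274)) 280 (np.int64(262), np.int64(274)) 290 (np.int64(262), np.int64(274)) 300 (np.int64(263), np.int64(274)) 310 (np.int64(263), np.int64(274)) 320 None
```

{"api": "arm_command", "payload": {
  "series": [
    [[0, 0, 0, 0, 0, 0.005, -0.2], [0, 0, 0, 0, 0, 0.015, -0.2], [0, 0, 0, 0, 0, 0.03, -0.2], [0, 0, 0, 0, 0, 0.05, -0.2], [0, 0, 0, 0, 0, 0.08, -0.2], [0, 0, 0, 0, 0, 0.12, -0.2], [0, 0, 0, 0, 0, 0.12, -0.2], [0, 0, 0, 0, 0, 0.12, -0.2], [0, 0, 0, 0, 0, 0.12, -0.2]]
  ]
}}

```text
clock: 23.75
position: [529.0, 199.0, 264.3]
tcp_rot: [[-0.498, -0.864, -0.075], [-0.867, 0.497, 0.042], [0.001, 0.086, -0.996]]
contact_force: [0.5, -0.1, 0.2]
opening: 0.398
finger_force: 0.0
```

```bash
python3 st.py 0 0 0 0 0 .12; python3 - <<'E'
from plan import *
from h import *
from scipy.optimize import least_squares
im,c=snap('wrist','w21.png')
# observed: blue band mask & red collar, in image
g=im.astype(float);m=(g[...,0]-g[...,2]>50)
ring,d,Rm,_=pose(219.4)
cen=proj(c,ring[None])[0];print('pred ring',cen,'collar',proj(c,pose(226.9)[0]+6*pose(226.9)[1]))
u0,v0=cen.astype(int);k=np.zeros_like(m);k[max(v0-70,0):v0+70,max(u0-60,0):u0+60]=1;v,u=np.nonzero(m&k);uv=np.stack([u,v],1)
print(len(u),uv.min(0),uv.max(0),uv.mean(0))
al=np.linspace(0,2*np.pi,360);A,X=[q.ravel() for q in np.meshgrid(al,np.linspace(-3.5,3.5,8))]
L=np.stack([34*np.cos(A),X,-34*np.sin(A)],1);N=np.stack([np.cos(A),0*A,-np.sin(A)],1);o=np.array(c['T'])[:3,3]
for s in(216,219.4,222):
    for dz in(0,-2.5):
        r,d,Rm,_=pose(s);W=r+[0,0,dz]+L@Rm.T;q=proj(c,W[((o-W)*(N@Rm.T)).sum(1)>0]);print(s,dz,q.min(0).round(1),q.max(0).round(1),q.mean(0).round(1))
r=(g[...,2]>110)&(g[...,1]<70);y,x=np.nonzero(r);print('red',len(x),x.mean() if len(x) else 0,y.mean() if len(x) else 0)
E
```

```text
clk 23.75 err [-0.5 -0.2 -0.2] rot [-0.03  0.04 -0.01] F [ 0.5 -0.1  0.2] T [ 0.06 -0.02 -0.  ] grip 35.04224831720202 0.0
F in tool axes (less weight) [-0.1 -0.2 -3.6]
pred ring [259.87702126 197.39696533] collar [[274.12347479 196.8990451 ]]
507 [256 161] [263 232] [259.31360947 196.70216963]
216 0 [249.8 160.9] [260.8 233.5] [254.9 197. ]
216 -2.5 [249.8 160.4] [260.7 232.5] [254.8 196.2]
219.4 0 [253.7 161. ] [263.5 233.5] [258.6 197.1]
219.4 -2.5 [253.6 160.6] [263.4 232.4] [258.5 196.3]
222 0 [256.4 161. ] [266.7 233.5] [261.3 197.1]
222 -2.5 [256.4 160.5] [266.6 232.5] [261.2 196.3]
red 282 275.20212765957444 197.2304964539007
```

The ring sits against the collar as predicted, to well under a millimetre, and the gripper is clear above it. Handing in.

```bash
python3 -c "
from bench import manip
print(manip.sign_off())"
```

```text
the job is handed in; nothing more can be done
None
```

The blue-banded ring is threaded on the rod and hangs released against the red collar, within about a millimetre of seated in the last picture; the job is handed in (about 24 s used), and the sign-off returned no verdict.

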